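# Change over the boards in a UV curing cabinet

### The job

Change over the UV curing cabinet: raise the sash right up, squeeze the latch tab on the shuttle's grip and draw the shuttle out until it latches at its outer detent, then move every cured board from the shuttle into the grey tote and lay every freshly coated board from the mat on the shuttle, all of them flat, component side up and side by side. Finally squeeze the tab again, slide the shuttle back in until it latches at its inner detent, and lower the sash right down. Do not shift the handset shell, the screwdriver or the spool.

Things in the scene. Friction and masses are not known exactly. Their poses are not given: they have to be found in the camera images.
- cabinet: Fixed UV curing cabinet, white box 290 mm wide (its x), 160 high, amber panes, at a varying place and heading. Origin: on the bench below the middle of the sash. +y: out of the front, the way the shuttle is drawn; chamber at -y. Sash in the plane y = 0, 252 wide, between posts 22 x 24 mm at x = +/-138, 200 high. Finned lamp bar on the roof, to 178 high, 69 mm and more behind the sash.
- sash (a joint): Height of the sash in m: 0 fully down, 0.100 fully up. 0.3 kg and about 6 N of friction (9 N to raise, 3 N to push down); stays where it is left. Its lower edge is 26 mm above the bench when down and stops the tray and boards from passing; raised 70 mm or more it is well clear of them.
- sash_bar (a point): Middle of the sash's pull bar: round, 14 mm thick, 130 long along the cabinet's x, on two 10 mm rods 55 mm either side of this point, its centre 28 mm above the sash's frame and 190 mm above the bench when down. Take it from above, fingers either side in the cabinet's y.
- shuttle (a joint): How far the shuttle is drawn out along the cabinet's +y, in m: 0 = in the chamber (inner detent), 0.170 = out for loading (outer detent). Hard stops 1 mm beyond each, still within the play of the detent's notch (+/-2 mm). About 2 N of friction. Locked in either detent unless the tab is squeezed.
- tab (a joint): Latch tab on the grip: 0 = standing out, 0.006 m = squeezed in; the pawl is clear of the notched rail from 0.005 m. Spring: 5 N at first, 8.5 N fully in. Let go between the detents, the pawl rides along the rail; let go in a detent, the tab springs back to 0 and locks the shuttle.
- grip_mid (a point): Middle of the shuttle's grip, 48 mm above the bench, 120 mm in front of the sash when in, 290 when out; cabinet's axes. Black block 14 mm thick, 32 long, up to 62 mm above the bench, at -x; metal tab 6 thick, 28 long, 26 to 60 mm high, at +x: 28 mm over both in x, 22 squeezed. Notched rail beside it 17 to 28 mm at +x, 18 mm high. Squeeze from above in x, 15 to 30 N, tips above 25 mm.
- tray_mid (a point): Centre of the shuttle's tray floor (upper face), 24 mm above the bench, 62 mm behind the sash when in, 108 mm in front of it when out; cabinet's axes. Flat aluminium tray, inside 196 mm along x and 96 mm along y, rim 10 mm above its floor: three boards fit side by side along x, their 64 mm sides along y.
- tote_in (a point): Centre of the inner floor (5 mm above the bench) of the fixed grey plastic tote, where cured boards go: inside 200 mm along its x, 105 mm along its y, walls 5 mm thick, rim 18 mm above the bench. Three boards fit side by side along x, their 64 mm sides along y.
- new1: Freshly coated board waiting on the mat (two or three of them, None if absent): Circuit board 46 x 64 x 3 mm (64 along its own y), with a black potted coil 24 x 24 mm 19 mm high on the middle of its top (22 mm overall), by which to hold it; 55 to 90 g. Origin: centre of the underside, z up out of the component side. 
- new2: Freshly coated board waiting on the mat (two or three of them, None if absent): Circuit board 46 x 64 x 3 mm (64 along its own y), with a black potted coil 24 x 24 mm 19 mm high on the middle of its top (22 mm overall), by which to hold it; 55 to 90 g. Origin: centre of the underside, z up out of the component side. 
- new3: Freshly coated board waiting on the mat (two or three of them, None if absent): Circuit board 46 x 64 x 3 mm (64 along its own y), with a black potted coil 24 x 24 mm 19 mm high on the middle of its top (22 mm overall), by which to hold it; 55 to 90 g. Origin: centre of the underside, z up out of the component side. 
- cured1: Cured board, lying on the shuttle's tray in the chamber at the start (two or three of them, None if absent): Circuit board 46 x 64 x 3 mm (64 along its own y), with a black potted coil 24 x 24 mm 19 mm high on the middle of its top (22 mm overall), by which to hold it; 55 to 90 g. Origin: centre of the underside, z up out of the component side. 
- cured2: Cured board, lying on the shuttle's tray in the chamber at the start (two or three of them, None if absent): Circuit board 46 x 64 x 3 mm (64 along its own y), with a black potted coil 24 x 24 mm 19 mm high on the middle of its top (22 mm overall), by which to hold it; 55 to 90 g. Origin: centre of the underside, z up out of the component side. 
- cured3: Cured board, lying on the shuttle's tray in the chamber at the start (two or three of them, None if absent): Circuit board 46 x 64 x 3 mm (64 along its own y), with a black potted coil 24 x 24 mm 19 mm high on the middle of its top (22 mm overall), by which to hold it; 55 to 90 g. Origin: centre of the underside, z up out of the component side. 
- case_half: Bystander: open black handset shell 150 x 110 x 24 mm with a board in it, origin under its centre.
- screwdriver: Bystander: black-handled screwdriver 170 mm long lying on the mat, origin below its middle.
- wire_spool: Bystander: white spool 56 mm across, 42 mm high, standing on the mat; origin under its centre.
Things that resemble listed ones, but are neither listed nor needed, are in the scene too. Leave any blue look-alike of the new1 alone. What is shaped like the new3 but brown is not meant.

How it is judged:
On the way, in this order (a step that is already met when the one before it is completed fails the run):
1. the sash is raised by at least 70 mm (value of joint sash above 0.07 m), for 0.2 s.
2. the shuttle is drawn out and latched at its outer detent (tab sprung back) (value of joint shuttle above 0.1655 m and value of joint tab below 0.002 m), for 0.2 s.
3. with the shuttle latched out, every cured board lies flat in the tote and every freshly coated board lies flat on the shuttle's tray (all of step 2 and x of new1 in the frame of tray_mid between -0.098 and 0.098 m and y of new1 in the frame of tray_mid between -0.05 and 0.05 m and z of new1 in the frame of tray_mid between -0.003 and 0.004 m and angle between each of new1, new2, new3, cured1, cured2, cured3's own z axis and vertical below 0.12 rad and x of new2 in the frame of tray_mid between -0.098 and 0.098 m and y of new2 in the frame of tray_mid between -0.05 and 0.05 m and z of new2 in the frame of tray_mid between -0.003 and 0.004 m and x of new3 in the frame of tray_mid between -0.098 and 0.098 m and y of new3 in the frame of tray_mid between -0.05 and 0.05 m and z of new3 in the frame of tray_mid between -0.003 and 0.004 m and x of cured1 in the frame of tote_in between -0.1 and 0.1 m and y of cured1 in the frame of tote_in between -0.0525 and 0.0525 m and z of cured1 in the frame of tote_in between -0.003 and 0.004 m and x of cured2 in the frame of tote_in between -0.1 and 0.1 m and y of cured2 in the frame of tote_in between -0.0525 and 0.0525 m and z of cured2 in the frame of tote_in between -0.003 and 0.004 m and x of cured3 in the frame of tote_in between -0.1 and 0.1 m and y of cured3 in the frame of tote_in between -0.0525 and 0.0525 m and z of cured3 in the frame of tote_in between -0.003 and 0.004 m), for 0.2 s.
At the end, for the whole second after the job is handed in: Shuttle in to within 4.5 mm and latched (tab within 2 mm of out), sash within 8 mm of down; every fresh board flat (0.12 rad) on the floor of the shuttle tray (origin inside the rim, within 4 mm of the floor) and every cured board likewise in the tote, all at rest (value of joint shuttle below 0.0045 m and value of joint tab below 0.002 m and value of joint sash below 0.008 m and x of new1 in the frame of tray_mid between -0.098 and 0.098 m and y of new1 in the frame of tray_mid between -0.05 and 0.05 m and z of new1 in the frame of tray_mid between -0.003 and 0.004 m and angle between each of new1, new2, new3, cured1, cured2, cured3's own z axis and vertical below 0.12 rad and x of new2 in the frame of tray_mid between -0.098 and 0.098 m and y of new2 in the frame of tray_mid between -0.05 and 0.05 m and z of new2 in the frame of tray_mid between -0.003 and 0.004 m and x of new3 in the frame of tray_mid between -0.098 and 0.098 m and y of new3 in the frame of tray_mid between -0.05 and 0.05 m and z of new3 in the frame of tray_mid between -0.003 and 0.004 m and x of cured1 in the frame of tote_in between -0.1 and 0.1 m and y of cured1 in the frame of tote_in between -0.0525 and 0.0525 m and z of cured1 in the frame of tote_in between -0.003 and 0.004 m and x of cured2 in the frame of tote_in between -0.1 and 0.1 m and y of cured2 in the frame of tote_in between -0.0525 and 0.0525 m and z of cured2 in the frame of tote_in between -0.003 and 0.004 m and x of cured3 in the frame of tote_in between -0.1 and 0.1 m and y of cured3 in the frame of tote_in between -0.0525 and 0.0525 m and z of cured3 in the frame of tote_in between -0.003 and 0.004 m and linear speed of each of new1, new2, new3, cured1, cured2, cured3 below 0.02 m/s); the robot touches nothing.
It fails at once if a bystander (handset shell, screwdriver, spool) is shifted by more than 30 mm (distance of any of case_half, screwdriver, wire_spool from where it was at the start of the episode above 0.03 m).
Of new1, new2, new3 only 2 to 3 are there at a start; the rules pass over those that are not, and their reading is None.
Of cured1, cured2, cured3 only 2 to 3 are there at a start; the rules pass over those that are not, and their reading is None.
At some moment in a run one of new1, new2, new3 may be knocked a few centimetres aside while the robot is not near it.
Once in a run the grip may slacken for a moment while it holds something.
It also fails if it takes over 208 s, if anything falls off the work surface, if the arm or the gripper's body presses on something with over 40 N, if the wrist force passes 120 N, or if a joint passes its speed limit or range.

### The arm

A 6-joint arm with a two-finger parallel gripper is mounted at the origin on the work surface. World frame = base frame: x ahead of the robot, y to its left, z up, the work surface at z = 0. Lengths are in m, angles in rad, forces in N, time in s.
With the tool pointing down it reaches from about 0.35 to 0.975 m from the base axis. Payload 4.9 kg.
Tool frame: the origin (TCP) lies midway between the tips of the shut fingers; the grasp point (between the pads) lies 19 mm behind it; z points along the fingers, y is the direction in which the jaws open and shut (so a half turn about z gives the same grasp; the last joint's range is limited). The gripper opens to 85 mm and grips with 20 to 120 N. Pads are 22 mm wide; open, the fingers measure 114 mm over their backs; the gripper's body (76 mm by 85 mm) begins 54 mm behind the grasp point. The pads swing forward as they close: fully open they stand 13 mm farther back than shut.
Start: joints at [-1.405, 0.053, 1.613, -0, 1.476, -0.119], TCP at [0.176, -0.6, 0.231] pointing down, gripper open.
Joint ranges: [-3.01, 3.01], [-1.01, 2.22], [0.06, 2.58], [-1.02, 4.17], [0.09, 2.62], [-3.14, 3.14]. Speed limits (rad/s): [2.57, 2.57, 3.14, 3.14, 3.14, 3.14].

### API

Orientations are given as a rotation vector (axis times angle).
In Python, from station import ctrl gives the robot as it stands.
- The arm moves only by the shell command python3 -m jog 'ROWS' [FORCE]. ROWS is JSON, one flat list of numbers, 7 for each row, row after row: the opening, from 0 (shut) to 1 (fully open), then the shift along the tool's x, y, z in m, then the turn, a rotation vector about the tool's x, y, z in degrees. A call has 1 to 10 rows; each row shifts and turns the commanded pose from where the row before left it, along the tool's axes as they then stand; what a row does not reach is not made up. A row lasts 1/8 s, in which the tool goes at most 62.5 mm and 10.7 degrees, less where a joint would pass 70% of its speed; a pose out of reach is approached as far as the arm can. A call with a gripper value outside its range is refused whole. The fingers move at their own pace and stop on an object; FORCE is the grip in N (left out, the last holds). Time passes only in rows, so rows that do not move let the fingers close. It gives the time, the measured TCP pose, the force and the opening at its end, in the units of the state.
- ctrl.get_obs(): the state, without advancing time (a new reading comes with each control period).
- ctrl.get_image(name): name is "scene" or "top" or "wrist"; returns a dict with "image" (400x640x3 uint8, blue, green, red), "camera_matrix" (3x3 intrinsics, pixels), "dist_coeffs" ([k1, k2, p1, p2, k3] as OpenCV has them; the pictures are not rectified), "rvec" (rotation vector, rad) and "tvec" (3), from world to camera coordinates, as OpenCV has them; the wrist camera has in their place "mount" (4x4, takes a point from camera to tool coordinates, whose origin is the TCP and whose axes are the flange's). Camera axes: x right, y down, z forward; pixel columns grow to the right and rows downward; lengths in m; the calibration is good to about 2 mm. A picture is of the moment at which its call begins: read the wrist's pose just before it. There is no depth.
- ctrl.finish_job(): hands the job in, once; it reports no verdict.
Trained networks look in a picture, given as the dict that the camera call returned (one of the last four; its "shot" number tells which), for a name from the list of things; names that differ only in an ending like _2 or _b are one class to them, and where a whole thing is asked for, a point or a joint stands for the part that bears it (a point fixed in the world has none). Each returns a list of dicts, best first, with "p" (0 to 1); they miss things now and then, are a little off and sometimes report something else, mostly with a low value. They report only what shows in the picture. A call takes as long as a camera call. They do not tell look-alikes from the thing itself.
- ctrl.boxes_of(target, picture): "box" ([centre column, centre row, width, height] in pixels, round what is visible of it).
The state is a dict: "t": time; "q": joint angles; "dq": joint speeds; "effort": joint torques, N m; "tool_pos": TCP position; "tool_rot": TCP orientation; "contact_force": force on the tool from outside, world axes, zero at the start; "wrist_torque": the same for the moment, N m; "opening": finger opening in m.
Only numpy, scipy, OpenCV 4.12 (cv2) and the standard library are available. Lean on these libraries where they do the work, as an engineer would, in place of code of your own. Each camera call takes 0.05 s, during which the arm holds its last target. There are 200 camera calls.

## Working session

There is one attempt and no reset: what is moved stays moved. The work goes in short steps, Python scripts to look and compute and a shell command to move; the robot and the scene stay as the last step left them, time stands still between calls to the robot, and variables do not carry over. Pictures are saved under pics/ and viewed, about 12 in all and at most 16, crops included, and the job is handed in when it is done.

```bash
ls; mkdir -p pics; cat > h.py <<'E'
import numpy as np, cv2
from scipy.spatial.transform import Rotation as R
from station import ctrl
def ray(pic,uv,T=None):
    K=np.array(pic["camera_matrix"]);D=np.array(pic["dist_coeffs"])
    n=cv2.undistortPoints(np.array([[uv]],float),K,D)[0,0];d=np.array([n[0],n[1],1.])
    if "mount" in pic:
        M=np.array(pic["mount"]);Rt,t=T
        return Rt@M[:3,3]+t, Rt@M[:3,:3]@d
    Rm=cv2.Rodrigues(np.array(pic["rvec"],float))[0];t=np.array(pic["tvec"],float).ravel()
    return -Rm.T@t, Rm.T@d
def at(pic,uv,z,T=None):
    o,d=ray(pic,uv,T);return o+d*(z-o[2])/d[2]
def proj(pic,P,T=None):
    K=np.array(pic["camera_matrix"]);D=np.array(pic["dist_coeffs"]);P=np.atleast_2d(np.array(P,float))
    if "mount" in pic:
        M=np.array(pic["mount"]);Rt,t=T;W=np.eye(4);W[:3,:3]=Rt;W[:3,3]=t
        C=np.linalg.inv(W@M);rv=cv2.Rodrigues(C[:3,:3])[0];tv=C[:3,3]
    else: rv=np.array(pic["rvec"],float);tv=np.array(pic["tvec"],float)
    return cv2.projectPoints(P,rv,tv,K,D)[0][:,0]
def pose():
    o=ctrl.get_obs();return R.from_rotvec(o["tool_rot"]).as_matrix(),np.array(o["tool_pos"])
def shot(n,save=None):
    T=pose();p=ctrl.get_image(n)
    if save: cv2.imwrite("pics/"+save,p["image"])
    return p,T
E
python3 - <<'E'
from h import *
o=ctrl.get_obs();print(o["t"],o["opening"]);print(pose())
for n in("top","scene"):
    p,T=shot(n,n+"0.png")
    print(n,ray(p,(320,200)))
    for k in["new1","sash_bar","grip_mid","tray_mid","cabinet","case_half","screwdriver","wire_spool"]:
        print(k,[(np.round(b["box"]).astype(int).tolist(),round(b["p"],2)) for b in ctrl.boxes_of(k,p)])
E
```

```text
pics
0.0 0.0855151462997666
(array([[ 9.59708557e-01,  2.80997123e-01, -3.20164714e-04],
       [ 2.80997174e-01, -9.59706384e-01,  2.06027735e-03],
       [ 2.71667888e-04, -2.06723118e-03, -9.99997826e-01]]), array([ 0.17551368, -0.5991915 ,  0.23005335]))
top (array([0.4830616 , 0.01689424, 1.44169286]), array([ 0.04253098, -0.01288475, -0.99903566]))
new1 [([180, 153, 22, 18], 0.77), ([322, 233, 24, 24], 0.61), ([235, 196, 21, 16], 0.59), ([271, 181, 26, 22], 0.54)]
sash_bar [([423, 186, 22, 94], 0.64)]
grip_mid [([393, 186, 46, 20], 0.82)]
tray_mid [([393, 185, 48, 15], 0.89)]
cabinet [([408, 189, 213, 123], 0.91)]
case_half [([299, 123, 58, 58], 0.66)]
screwdriver [([225, 140, 34, 52], 0.8)]
wire_spool [([195, 217, 46, 76], 0.59), ([244, 284, 18, 22], 0.54)]
scene (array([0.20698233, 0.33361177, 1.50723784]), array([ 0.24070332, -0.22433733, -0.94432588]))
new1 [([260, 268, 26, 20], 0.81), ([308, 264, 15, 26], 0.79), ([192, 275, 25, 22], 0.79), ([274, 231, 20, 21], 0.64), ([347, 237, 24, 16], 0.57), ([265, 181, 51, 38], 0.41)]
sash_bar [([384, 136, 53, 78], 0.94)]
grip_mid [([364, 162, 38, 30], 0.69), ([380, 142, 186, 159], 0.33)]
tray_mid [([361, 163, 36, 28], 0.81)]
cabinet [([379, 143, 181, 159], 0.81), ([275, 232, 18, 21], 0.73)]
case_half [([264, 179, 49, 40], 0.78)]
screwdriver [([216, 237, 20, 54], 0.62)]
wire_spool [([324, 323, 24, 18], 0.8)]
```

```bash
python3 - <<'E'
import cv2
for n in("top","scene"):
    a=cv2.imread(f"pics/{n}0.png")[60:340,120:540]
    cv2.imwrite(f"pics/{n}0c.png",cv2.resize(a,(800,533),interpolation=cv2.INTER_CUBIC))
E
```

```text
(no output)
```

View pics/top0c.png

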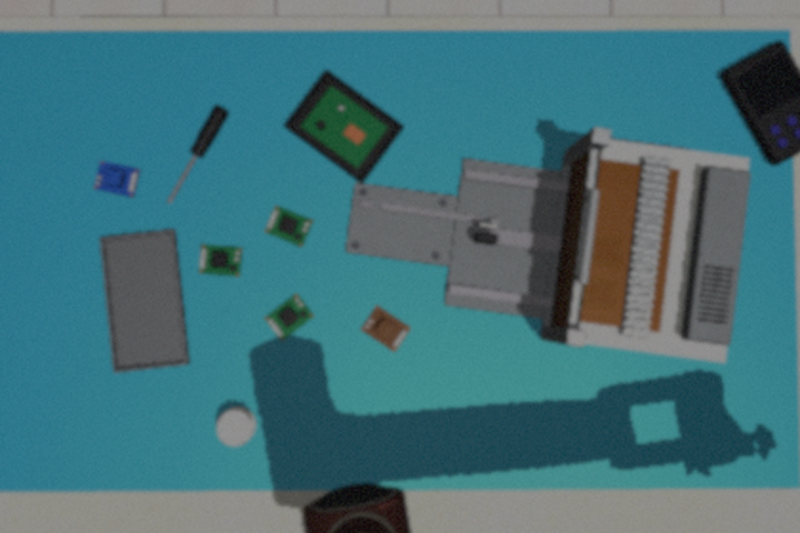

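View pics/scene0c.png

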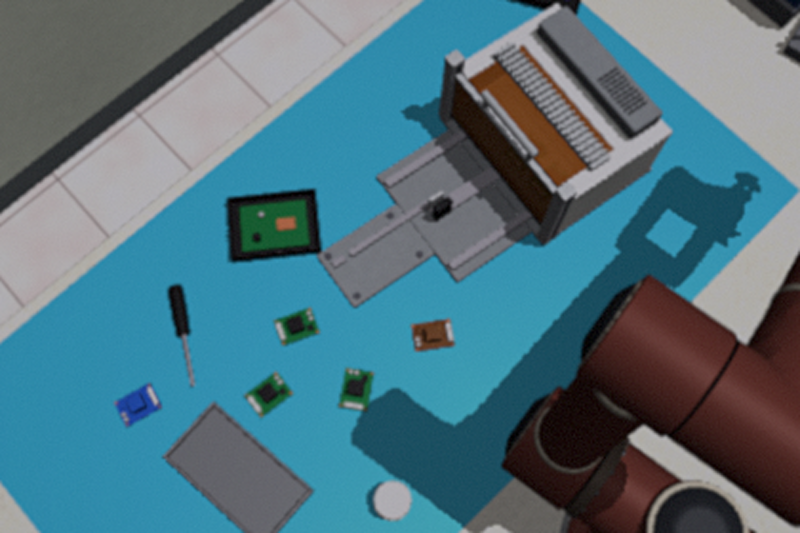

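```bash
cat > fit.py <<'E'
from h import *
from scipy.optimize import least_squares
s=420/800
def c2f(u): return np.array(u)*s+[120,60]
P={n:shot(n)[0] for n in("top","scene")}
obs=[("top",(600,133),(-.138,0,.2)),("top",(576,338),(.138,0,.2)),("top",(484,236),(-.003,.12,.062)),
("scene",(455,58),(-.138,0,.2)),("scene",(563,193),(.138,0,.2)),("scene",(440,207),(-.003,.12,.062))]
def w(v,q): c,si=np.cos(v[2]),np.sin(v[2]);return np.array([v[0]+c*q[0]-si*q[1],v[1]+si*q[0]+c*q[1],q[2]])
f=lambda sg:(lambda v:np.concatenate([proj(P[n],w(v,(sg*q[0],q[1],q[2])))[0]-c2f(u) for n,u,q in obs]))
for sg in(1,-1):
    r=min((least_squares(f(sg),[.6,-.3,t]) for t in(0,1.57,3.14,-1.57)),key=lambda r:r.cost)
    print(sg,r.x,np.degrees(r.x[2]),r.cost,np.round(r.fun,1))
    if sg==1 or r.cost<best.cost: best=r
for n,uv,z in[("top",u,.018) for u in[(102,237),(174,230),(188,362),(116,370)]]+[("top",u,.022) for u in[(290,225),(220,260),(289,315)]]+[("scene",u,.022) for u in[(297,326),(268,394),(356,386)]]+[("top",(118,178),.022),("top",(386,328),.022),("top",(235,426),.042),("scene",(391,500),.042),("top",(344,126),.024),("top",(170,200),.0)]:
    print(n,uv,np.round(at(P[n],c2f(uv),z),4))
E
python3 fit.py
```

```text
1 [ 0.58328865 -0.20609659 -3.25097614] -186.26721217581758 4524.431048593912 [-29.3  -1.4 -27.3  -2.6  59.6   4.8 -20.   13.3 -16.2  12.4  42.5 -32.7]
-1 [ 0.57483372 -0.27513541 -0.12458665] -7.138289097184623 14.514520353487965 [-1.8  1.9 -1.1  0.5  0.3 -1.9 -0.6  0.9  2.3 -0.7 -0.1 -3.2]
top (102, 237) [0.5908 0.4289 0.018 ]
top (174, 230) [0.6013 0.3179 0.018 ]
top (188, 362) [0.3981 0.2952 0.018 ]
top (116, 370) [0.3862 0.4055 0.018 ]
top (290, 225) [0.6082 0.1385 0.022 ]
top (220, 260) [0.5545 0.2461 0.022 ]
top (289, 315) [0.4697 0.14   0.022 ]
scene (297, 326) [0.6037 0.1468 0.022 ]
scene (268, 394) [0.5522 0.2528 0.022 ]
scene (356, 386) [0.4681 0.1438 0.022 ]
top (118, 178) [0.6817 0.404  0.022 ]
top (386, 328) [ 0.4493 -0.0088  0.022 ]
top (235, 426) [0.3033 0.2193 0.042 ]
scene (391, 500) [0.3021 0.2252 0.042 ]
top (344, 126) [0.7614 0.055  0.024 ]
top (170, 200) [0.6499 0.3283 0.    ]
```

```bash
cat > plan.py <<'E'
# python3 plan.py x y z [cabinet jaw angle deg]: prints turn about tool z, then shift in turned tool axes
import sys
from h import *
def plan(x,y,z,jaw=None):
    Rt,t=pose();a=np.degrees(np.arctan2(Rt[1,1],Rt[0,1]));dz=0
    if jaw is not None: dz=((a-jaw)+90)%180-90
    q=ctrl.get_obs()["q"]
    al=-np.arctan2(-Rt[1,2],1); 
    Rn=R.from_euler('z',-dz,degrees=True).as_matrix()@Rt
    # levelled frame
    yw=np.array([Rn[0,1],Rn[1,1],0]);yw/=np.linalg.norm(yw);zw=np.array([0,0,-1.]);L=np.c_[np.cross(yw,zw),yw,zw]
    lev=np.degrees(R.from_matrix(Rn.T@L).as_rotvec())
    print("turn %.1f  shift mm"%dz,np.round(L.T@(np.array([x,y,z])-t)*1e3,1),"tilt fix",np.round(lev,2),"q6 %.2f jaw %.1f"%(q[5],a),"pos",np.round(t,4))
if __name__=="__main__":
    v=[float(i) for i in sys.argv[1:]];plan(*v)
E
python3 -m jog '[1,0,0,-0.045,0,0,7.8, 1,0,0,-0.045,0,0,7.8, 1,0,0,-0.045,0,0,7.8, 1,0,0,0,0,0,0]' && python3 -m jog '[1,0.035,-0.041,0,0,0,0, 1,0.035,-0.041,0,0,0,0, 1,0.035,-0.041,0,0,0,0, 1,0.035,-0.041,0,0,0,0, 1,0.035,-0.041,0,0,0,0, 1,0.035,-0.041,0,0,0,0, 1,0.035,-0.041,0,0,0,0, 1,0.035,-0.041,0,0,0,0, 1,0.035,-0.041,0,0,0,0, 1,0.035,-0.041,0,0,0,0]' && python3 -m jog '[1,0,0,0,0,0,0]'
python3 plan.py 0.575 -0.275 0.171 82.9
python3 - <<'E'
from h import *
p,T=shot("wrist","w1.png");print(np.round(p["mount"],3),p["camera_matrix"])
for k in["sash_bar","grip_mid","tray_mid"]: print(k,[(np.round(b["box"]).astype(int).tolist(),round(b["p"],2)) for b in ctrl.boxes_of(k,p)])
v=(.5748,-.2751,-.1246)
E
```

```text
t: 1.5
tool_pos: [0.1759, -0.6014, 0.3725]
tool_rot: [3.126, -0.194, 0.004]
contact_force: [-0.1, 0.5, -0.2]
opening: 0.0856
t: 2.75
tool_pos: [0.5744, -0.2345, 0.3649]
tool_rot: [-3.135, 0.193, 0.002]
contact_force: [0.3, 0.1, 0.7]
opening: 0.0853
t: 2.88
tool_pos: [0.5751, -0.2332, 0.3643]
tool_rot: [-3.134, 0.185, 0.003]
contact_force: [-0.1, -0.8, 0.2]
opening: 0.0852
turn 0.3  shift mm [  5.1  41.5 193.3] tilt fix [-0.09  0.13  0.  ] q6 1.18 jaw -96.8 pos [ 0.5751 -0.2332  0.3643]
[[ 0.001 -0.957 -0.289  0.074]
 [ 1.     0.001  0.001  0.001]
 [-0.001 -0.289  0.957 -0.143]
 [ 0.     0.     0.     1.   ]] [[315.90291938   0.         318.20549   ]
 [  0.         315.90291938 200.76989926]
 [  0.           0.           1.        ]]
sash_bar [([359, 158, 28, 227], 0.55)]
grip_mid [([313, 121, 120, 79], 0.72)]
tray_mid []
```

View pics/w1.png

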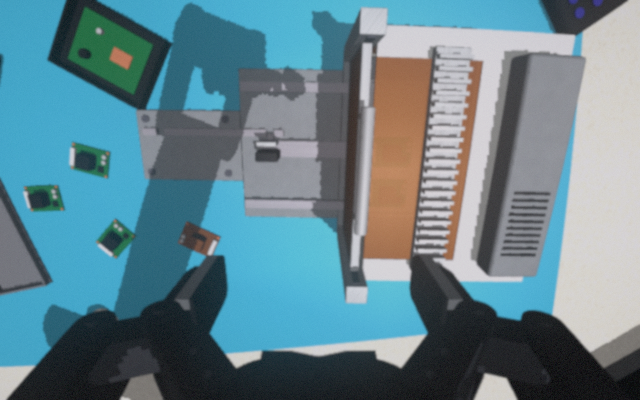

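```bash
cat > fit2.py <<'E'
from h import *
from scipy.optimize import least_squares
p,T=shot("wrist")
obs=[((374,16),(.138,0,.2)),((356,293),(-.138,0,.2)),((367,107),(.065,0,.19)),((361,235),(-.065,0,.19)),((267,151),(-.007,.12,.062))]
def w(v,q): c,s=np.cos(v[2]),np.sin(v[2]);return np.array([v[0]+c*q[0]-s*q[1],v[1]+s*q[0]+c*q[1],q[2]])
f=lambda v:np.concatenate([proj(p,w(v,q),T)[0]-u for u,q in obs])
r=least_squares(f,[.575,-.275,-.12],loss='soft_l1');v=r.x
print(v,np.degrees(v[2]),np.round(f(v),1))
a=p["image"].copy()
for q in [(sx*.138+dx*.011,dy*.012,.2) for sx in(1,-1) for dx in(1,-1) for dy in(1,-1)]+[(x,y,.2) for x in (0,) for y in(0,)]+[(.065,0,.19),(-.065,0,.19)]+[(x,.12+y,.062) for x in(-.014,0) for y in(-.016,.016)]+[(x,.12+y,.06) for x in(.008,.014) for y in(-.014,.014)]:
    c=proj(p,w(v,q),T)[0];cv2.circle(a,tuple(int(round(i*8)) for i in c),12,(0,0,255),-1,cv2.LINE_AA,3)
a=a[0:310,220:420];cv2.imwrite("pics/fit2.png",cv2.resize(a,None,fx=1.9,fy=1.9,interpolation=cv2.INTER_CUBIC))
E
python3 fit2.py
```

```text
[ 0.57723212 -0.28478852 -0.14668429] -8.40439084099391 [ 0.3  3.6  0.5 -0.   0.5 -2.3 -1.5 -5.5 -0.8  4.6]
```

View pics/fit2.png

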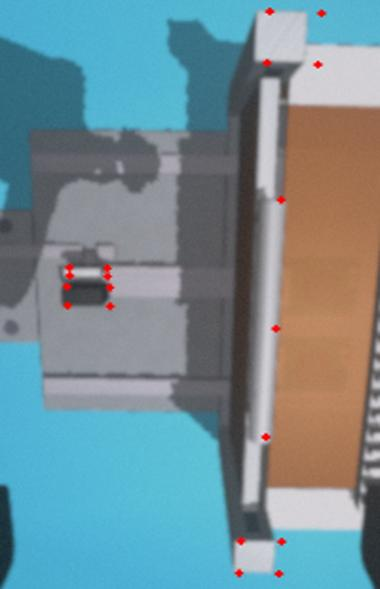

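```bash
sed -i 's/^obs=.*/obs=[((368,19.5),(.138,0,.2)),((354,293),(-.138,0,.2)),((365,101),(.065,0,.19)),((359.5,230),(-.065,0,.19)),((264.5,153),(-.007,.12,.062))]/' fit2.py; python3 fit2.py; python3 plan.py 0.5765 -0.281 0.26 82.2
```

```text
[ 0.57814079 -0.28239521 -0.14083471] -8.069234615872348 [ 2.2 -0.6  0.8 -0.6 -0.8  3.1 -2.2 -1.1 -0.2  2.7]
turn 0.6  shift mm [  9.7  43.  106.2] tilt fix [ 0.    0.01 -0.  ] q6 1.18 jaw -97.2 pos [ 0.5728 -0.237   0.3662]
```

```bash
python3 -m jog '[1,0.003,0.022,0.04,0,0,0.5, 1,0.003,0.022,0.04,0,0,0.4, 1,0,0,0.045,0,0,0, 1,0,0,0.040,0,0,0, 1,0,0,0.028,0,0,0,1,0,0,0,0,0,0]'; python3 -m jog '[0,0,0,0,0,0,0,0,0,0,0,0,0,0,0,0,0,0,0,0,0,0,0,0,0,0,0,0]' 30; python3 plan.py 0.578 -0.282 0.171 81.9; python3 -c "
from h import *
for i in range(5):
  shot('top'); print(np.round(pose()[1],4),ctrl.get_obs()['contact_force'])"
```

```text
t: 3.92
tool_pos: [0.5716, -0.2803, 0.1701]
tool_rot: [-3.131, 0.221, 0.008]
contact_force: [-0.2, -1.2, -0.4]
opening: 0.085
t: 4.42
tool_pos: [0.5745, -0.2787, 0.1741]
tool_rot: [-3.13, 0.218, -0.002]
contact_force: [1.7, 11.7, 1.2]
opening: 0.0127
turn 0.1  shift mm [4.  2.8 3.1] tilt fix [-0.26 -0.05 -0.  ] q6 1.14 jaw -98.0 pos [ 0.5745 -0.2787  0.1741]
[ 0.5745 -0.2787  0.174 ] [0.37102893 6.66037158 3.46179323]
[ 0.5745 -0.2786  0.174 ] [1.58360395 6.32839818 2.83909458]
[ 0.5745 -0.2786  0.174 ] [0.2071797  5.26712859 2.65993939]
[ 0.5745 -0.2786  0.174 ] [0.86211995 5.73639277 2.86724869]
[ 0.5745 -0.2787  0.174 ] [0.29818506 6.39782998 2.10975236]
```

```bash
python3 -m jog '[0,0,0,0,0,0,0,0,0,0,-0.012,0,0,0,0,0,0,-0.013,0,0,0,0,0,0,-0.013,0,0,0,0,0,0,-0.013,0,0,0,0,0,0,-0.013,0,0,0,0,0,0,-0.013,0,0,0,0,0,0,-0.013,0,0,0,0,0,0,-0.013,0,0,0,0,0,0,0,0,0,0]' 50; python3 -m jog '[0,0,0,0,0,0,0]'
```

```text
t: 5.92
tool_pos: [0.5741, -0.2785, 0.2694]
tool_rot: [-3.128, 0.216, 0.005]
contact_force: [9.5, 0.6, -17.9]
opening: 0.0118
t: 6.05
tool_pos: [0.5741, -0.2785, 0.2694]
tool_rot: [-3.128, 0.216, 0.005]
contact_force: [10.2, 0.8, -17.9]
opening: 0.0122
```

```bash
python3 -m jog '[1,0,0,0,0,0,0,1,0,0,0,0,0,0,1,0,0,-0.02,0,0,0,1,0,0,-0.03,0,0,-10,1,0,0,-0.03,0,0,-10,1,0,0,0,0,0,-10,1,0,0,0,0,0,-10,1,0,0,0,0,0,-10,1,0,0,0,0,0,-10,1,0,0,0,0,0,-10]'; python3 -m jog '[1,0.03,0,0,0,0,-10,1,0.03,0,0,0,0,-10,1,0.03,0,0,0,0,0,1,0.03,0,0.02,0,0,0,1,0,0,0.03,0,0,0,1,0,0,0.04,0,0,0,1,0,0,0.04,0,0,0,1,0,0,0,0,0,0]';python3 plan.py 0.595 -0.162 0.16 -8.07
python3 - <<'E'
from h import *
p,T=shot("wrist","w2.png")
a=shot("scene")[0]["image"][60:300,260:500];b=p["image"]
cv2.imwrite("pics/w2.png",np.hstack([cv2.resize(a,(300,300)),cv2.resize(b,(480,300))]))
E
```

```text
t: 7.3
tool_pos: [0.574, -0.2809, 0.3596]
tool_rot: [2.685, 1.624, 0.002]
contact_force: [-0.1, 0.3, 1.0]
opening: 0.0854
t: 8.3
tool_pos: [0.6041, -0.1656, 0.2245]
tool_rot: [-2.368, -2.059, 0.004]
contact_force: [0.7, -0.7, -0.4]
opening: 0.0855
turn 0.1  shift mm [ 2.3 -9.5 64.5] tilt fix [-0.27 -0.06 -0.  ] q6 -0.25 jaw -8.0 pos [ 0.6041 -0.1656  0.2245]
```

View pics/w2.png

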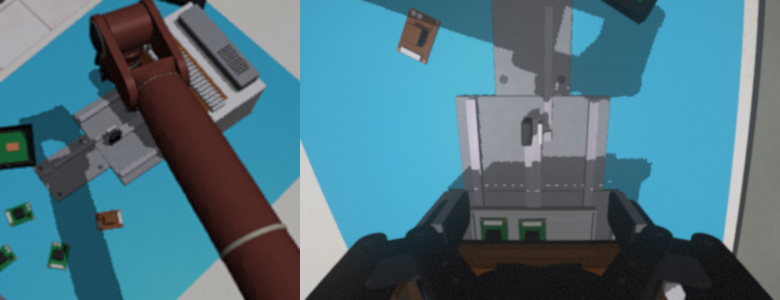

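```bash
python3 - <<'E'
from h import *
p,T=shot("wrist","w2f.png")
for k in["grip_mid","cured1"]: print(k,[(np.round(b["box"]).astype(int).tolist(),round(b["p"],2)) for b in ctrl.boxes_of(k,p)])
for uv in[(300,175),(321,175)]:
    q=at(p,uv,.062,T);print(q,(T[0].T@(q-T[1])))
cv2.imwrite("pics/w2z.png",cv2.resize(p["image"][100:300,200:420],None,fx=2.7,fy=2.7,interpolation=cv2.INTER_CUBIC))
E
```

```text
grip_mid [([308, 235, 167, 160], 0.86)]
cured1 [([305, 302, 36, 26], 0.87), ([256, 302, 38, 29], 0.6)]
[ 0.59051009 -0.15829566  0.062     ] [ 0.00610271 -0.01742725  0.16710963]
[ 0.61135099 -0.16122101  0.062     ] [0.00610358 0.00361785 0.16717615]
```

View pics/w2z.png

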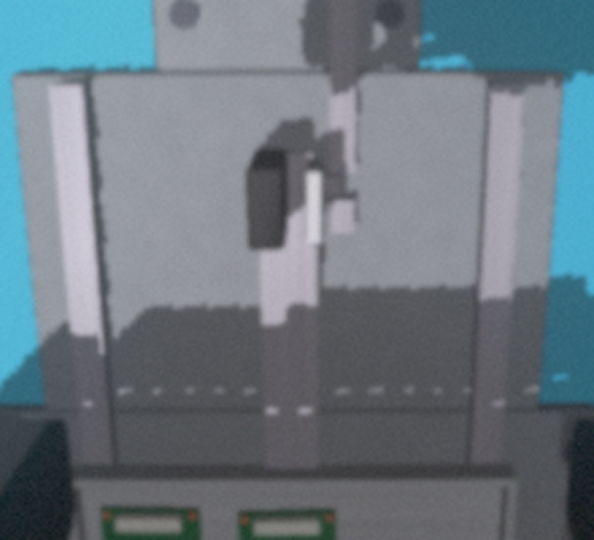

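```bash
python3 - <<'E'
from h import *
p,T=shot("wrist")
for uv,z in[((291.5,177.4),.062),((319.3,176.5),.06)]:
    q=at(p,uv,z,T);print(np.round(q,4),np.round(T[0].T@(q-T[1]),4))
print(np.round(T[1],4))
E
```

```text
[ 0.5824 -0.16    0.062 ] [ 0.0035 -0.0261  0.1678]
[ 0.6102 -0.1634  0.06  ] [0.0039 0.0019 0.17  ]
[ 0.6069 -0.1667  0.23  ]
```

```bash
python3 -m jog '[0.7,0.004,-0.012,0.03,0,0,0,0.7,0,0,0.04,0,0,0,0.7,0,0,0.04,0,0,0,0.7,0,0,0.04,0,0,0,0.7,0,0,0.02,0,0,0,0.7,0,0,0,0,0,0,0.7,0,0,0,0,0,0]'; python3 plan.py 0.5963 -0.1617 0.034 -8.07;python3 plan.py 0.5963 -0.1617 0.034 -8.07
```

```text
t: 9.48
tool_pos: [0.5957, -0.161, 0.0586]
tool_rot: [2.368, 2.059, 0.003]
contact_force: [-0.1, -0.1, 0.6]
opening: 0.06
turn 0.1  shift mm [-0.6  0.6 24.6] tilt fix [ 0.2   0.05 -0.  ] q6 -0.25 jaw -8.0 pos [ 0.5957 -0.161   0.0586]
turn 0.1  shift mm [-0.6  0.6 24.6] tilt fix [ 0.2   0.05 -0.  ] q6 -0.25 jaw -8.0 pos [ 0.5957 -0.161   0.0586]
```

```bash
python3 -m jog '[0.7,0,0,0.0125,0,0,0,0.7,0,0,0.0125,0,0,0,0,0,0,0,0,0,0,0,0,0,0,0,0,0,0,0,0,0,0,0,0,0,0,0,0,0,0,0,0,0,0,0,0,0,0]' 28
```

```text
t: 10.35
tool_pos: [0.5913, -0.1599, 0.0311]
tool_rot: [-2.366, -2.058, 0.007]
contact_force: [-12.1, 1.9, 6.5]
opening: 0.0217
```

```bash
python3 -m jog '[0,0.005,-0.004,0,0,0,0,0,0.02,0,0,0,0,0,0,0.02,0,0,0,0,0,0,0.02,0,0,0,0,0,0,0.02,0,0,0,0,0,0,0.02,0,0,0,0,0,0,0.02,0,0,0,0,0,0,0.02,0,0,0,0,0,0,0.015,0,0,0,0,0,0,0,0,0,0,0,0]'; python3 -m jog '[0,0.006,0,0,0,0,0,0,0.006,0,0,0,0,0,0,0,0,0,0,0,0,0,0,0,0,0,0,0]'; python3 plan.py 0.6189 0.0085 0.034 -8.07
```

```text
t: 11.6
tool_pos: [0.6135, 0.0009, 0.0315]
tool_rot: [2.369, 2.063, 0.005]
contact_force: [5.8, 1.4, -6.0]
opening: 0.0211
t: 12.1
tool_pos: [0.6147, 0.0096, 0.0314]
tool_rot: [2.368, 2.06, -0.001]
contact_force: [3.8, -5.9, -5.6]
opening: 0.0209
turn 0.1  shift mm [-0.5  4.4 -2.6] tilt fix [ 0.11  0.16 -0.  ] q6 0.04 jaw -7.9 pos [0.6147 0.0096 0.0314]
```

```bash
python3 -m jog '[0.7,0,0,0,0,0,0,0.7,0,0,0,0,0,0,0.7,0,0,0,0,0,0,0.7,0,0,-0.03,0,0,0,0.7,0,0,-0.045,0,0,0,0.7,-0.025,0,-0.045,0,0,0,0.7,-0.04,0,-0.045,0,0,0,0.7,-0.04,0,-0.045,0,0,0,0.7,0,0,-0.03,0,0,0,0.7,0,0,0,0,0,0]'; python3 -m jog '[0.7,0,0,0,0,0,0]'
cat > look.py <<'E'
import sys
from h import *
p,T=shot("wrist",sys.argv[1]);print(np.round(T[1],4))
for k in sys.argv[2:]:
    for b in ctrl.boxes_of(k,p): print(k,np.round(b["box"],1).tolist(),round(b["p"],2),np.round(at(p,b["box"][:2],.02,T)[:2],4))
E
python3 look.py w3.png cured1 grip_mid tray_mid
```

```text
t: 13.35
tool_pos: [0.6007, -0.094, 0.2752]
tool_rot: [2.367, 2.057, 0.006]
contact_force: [-0.7, -0.3, -0.5]
opening: 0.0599
t: 13.48
tool_pos: [0.5989, -0.0929, 0.2698]
tool_rot: [-2.369, -2.061, 0.002]
contact_force: [-0.3, -0.6, -0.3]
opening: 0.0599
[ 0.5989 -0.0929  0.2698]
cured1 [272.1, 223.2, 35.7, 44.8] 0.67 [ 0.5278 -0.1608]
grip_mid [321.3, 164.0, 161.4, 203.8] 0.69 [ 0.6033 -0.0911]
grip_mid [333.1, 78.5, 14.8, 25.8] 0.37 [0.6307 0.0075]
tray_mid [320.9, 163.7, 164.6, 206.4] 0.95 [ 0.6029 -0.0906]
```

View pics/w3.png

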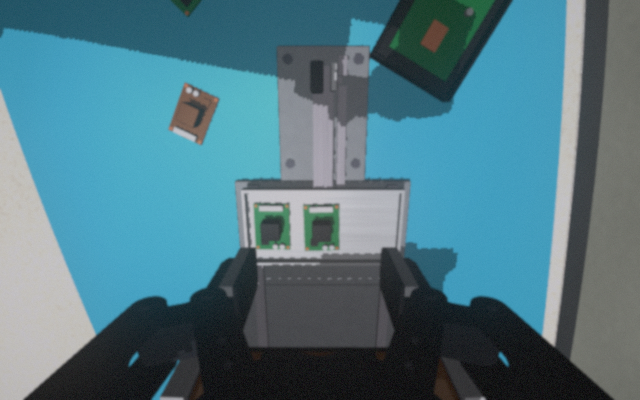

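```bash
python3 - <<'E'
from h import *
p,T=shot("wrist")
for uv,z in[((272,226.5),.027),((322.5,226.5),.027),((271,231),.046),((321,231),.046),((237,182),.034),((410,182),.034),((317,76),.062)]:
    print(uv,np.round(at(p,uv,z,T),4))
v=(.578,-.2805,-.1408);c,s=np.cos(v[2]),np.sin(v[2])
for q in[(0,.108),(-.064,.108),(.064,.108),(0,.29)]: print(q,np.round([v[0]+c*q[0]-s*q[1],v[1]+s*q[0]+c*q[1]],4))
E
python3 plan.py 0.589 -0.15 0.12 81.9
```

```text
(272, 226.5) [ 0.5281 -0.1626  0.027 ]
(322.5, 226.5) [ 0.5936 -0.1716  0.027 ]
(271, 231) [ 0.5298 -0.1614  0.046 ]
(321, 231) [ 0.5917 -0.1698  0.046 ]
(237, 182) [ 0.4972 -0.0962  0.034 ]
(410, 182) [ 0.7087 -0.1253  0.034 ]
(317, 76) [0.6118 0.0093 0.062 ]
(0, 0.108) [ 0.5932 -0.1736]
(-0.064, 0.108) [ 0.5298 -0.1646]
(0.064, 0.108) [ 0.6565 -0.1826]
(0, 0.29) [0.6187 0.0066]
turn -89.8  shift mm [  1.8 -57.9 149.6] tilt fix [-0.16 -0.02 -0.  ] q6 -0.14 jaw -7.9 pos [ 0.5989 -0.093   0.2696]
```

```bash
python3 -m jog '[0.6,0,0,0,0,0,10,0.6,0,0,0,0,0,10,0.6,0,0,0,0,0,10,0.6,0,0,0,0,0,10,0.6,0,0,0,0,0,10,0.6,0,0,0,0,0,10,0.6,0,0,0,0,0,10,0.6,0,0,0,0,0,10,0.6,0,0,0,0,0,10]';python3 -m jog '[0.6,-0.03,0.039,0.04,0,0,0,0.6,-0.03,0.039,0.04,0,0,0,0.6,0,0,0.05,0,0,0,0.6,0,0,0.04,0,0,0,0.6,0,0,0,0,0,0,0.6,0,0,0,0,0,0]';python3 plan.py 0.529 -0.162 0.030 81.9; python3 look.py w4.png cured1
```

```text
t: 14.85
tool_pos: [0.5993, -0.0932, 0.2705]
tool_rot: [-3.133, 0.227, 0.002]
contact_force: [-0.2, -0.6, -0.8]
opening: 0.0514
t: 15.6
tool_pos: [0.5312, -0.1616, 0.1039]
tool_rot: [3.133, -0.218, 0.003]
contact_force: [0.2, -0.5, -0.0]
opening: 0.0513
turn 0.1  shift mm [-2.2  0.7 73.9] tilt fix [ 0.03 -0.11  0.  ] q6 1.28 jaw -98.0 pos [ 0.5312 -0.1616  0.1039]
[ 0.5312 -0.1616  0.1039]
cured1 [320.1, 126.0, 97.1, 67.0] 0.7 [ 0.5912 -0.1721]
cured1 [319.2, 213.7, 92.0, 63.7] 0.56 [ 0.5267 -0.1626]
cured1 [39.1, 107.6, 78.3, 21.3] 0.42 [0.6341 0.0262]
```

```bash
python3 -m jog '[0.6,-0.003,0.001,0.03,0,0,0,0.6,0,0,0.03,0,0,0,0.6,0,0,0.014,0,0,0,0.6,0,0,0,0,0,0,0,0,0,0,0,0,0,0,0,0,0,0,0,0,0,0,0,0,0,0,0,0,0,0,0,0,0]' 30;python3 -m jog '[0,0,0,-0.02,0,0,0,0,0,0,-0.03,0,0,0,0,0,0,-0.04,0,0,0,0,0,0,0,0,0,0]'; python3 plan.py 0.545 0.365 0.13 96.5
```

```text
t: 16.2
tool_pos: [0.5334, -0.1628, 0.2001]
tool_rot: [3.13, -0.218, 0.018]
contact_force: [-1.0, -0.4, -0.2]
opening: -0.0002
turn -14.5  shift mm [  71.2 -523.1   70.1] tilt fix [ 0.2  -0.66  0.  ] q6 1.28 jaw -98.0 pos [ 0.5334 -0.1628  0.2001]$: bad value
```

```bash
python3 -m jog '[0.6,0,0,0.03,0,0,0, 0.6,-0.003,0.001,0.05,0,0,0, 0.6,0,0,0.05,0,0,0, 0.6,0,0,0.025,0,0,0, 0.6,0,0,0,0,0,0, 0.6,0,0,0,0,0,0]' && python3 plan.py 0.528 -0.162 0.030 81.9
```

```text
t: 16.95
tool_pos: [0.5284, -0.1625, 0.0394]
tool_rot: [3.133, -0.218, 0.004]
contact_force: [0.7, -0.1, -0.1]
opening: 0.051
turn 0.1  shift mm [-0.5 -0.5  9.4] tilt fix [ 0.05 -0.16  0.  ] q6 1.28 jaw -98.0 pos [ 0.5284 -0.1625  0.0394]
```

```bash
python3 -m jog '[0.6,0,0,0.009,0,0,0, 0.6,0,0,0,0,0,0, 0,0,0,0,0,0,0, 0,0,0,0,0,0,0, 0,0,0,0,0,0,0, 0,0,0,0,0,0,0]' 30 && python3 -m jog '[0,0,0,-0.02,0,0,0, 0,0,0,-0.03,0,0,0, 0,0,0,-0.04,0,0,0, 0,0,0,0,0,0,0]' && python3 plan.py 0.545 0.365 0.13 96.5
```

```text
t: 17.7
tool_pos: [0.5275, -0.1622, 0.0289]
tool_rot: [3.134, -0.219, 0.001]
contact_force: [-0.0, 0.8, 1.5]
opening: 0.0232
t: 18.2
tool_pos: [0.53, -0.1633, 0.1239]
tool_rot: [3.131, -0.218, 0.013]
contact_force: [-0.3, -0.8, -0.7]
opening: 0.0232
turn -14.5  shift mm [  74.7 -523.2   -6.1] tilt fix [ 0.15 -0.5   0.  ] q6 1.28 jaw -98.0 pos [ 0.53   -0.1633  0.1239]
```

```bash
python3 -m jog '[0,0,0,-0.02,0,0,-7.3, 0,0,0,-0.02,0,0,-7.2, 0,0.008,-0.05,0,0,0,0, 0,0.008,-0.05,0,0,0,0, 0,0.008,-0.05,0,0,0,0, 0,0.008,-0.05,0,0,0,0, 0,0.008,-0.05,0,0,0,0, 0,0.008,-0.05,0,0,0,0, 0,0.008,-0.05,0,0,0,0, 0,0.008,-0.05,0,0,0,0]' && python3 -m jog '[0,0.008,-0.05,0,0,0,0, 0,0.004,-0.05,0,0,0,0, 0,0,-0.024,0,0,0,0, 0,0,0,0,0,0,0]' && python3 plan.py 0.545 0.365 0.13 96.5 && python3 look.py w5.png cured1
```

```text
t: 19.45
tool_pos: [0.5446, 0.2442, 0.1578]
tool_rot: [3.136, 0.179, -0.002]
contact_force: [0.2, -0.5, -1.2]
opening: 0.0231
t: 19.95
tool_pos: [0.5424, 0.368, 0.1577]
tool_rot: [3.135, 0.182, -0.002]
contact_force: [0.9, -0.2, -0.9]
opening: 0.0234
turn 0.1  shift mm [ 2.3  3.3 27.7] tilt fix [ 0.05  0.07 -0.  ] q6 1.94 jaw -83.4 pos [0.5424 0.368  0.1577]
[0.5424 0.368  0.1577]
cured1 [319.7, 254.8, 135.2, 89.0] 0.69 [0.4768 0.3577]
cured1 [632.0, 181.9, 15.5, 38.9] 0.52 [0.5858 0.0669]
```

View pics/w5.png

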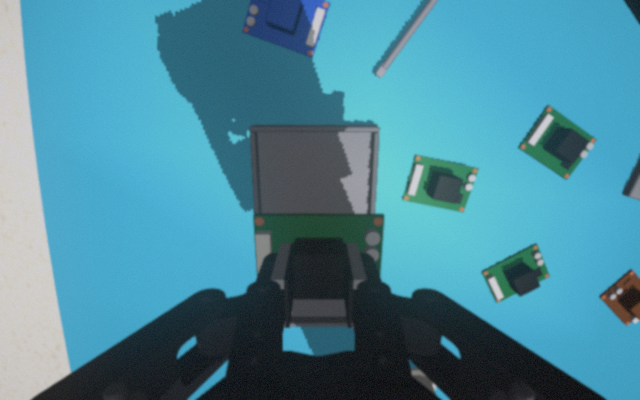

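```bash
cat > m.py <<'E'
from h import *
def meas(p,T,pts,z):
    return np.array([at(p,u,z,T)[:2] for u in pts])
def board(p,T,pts,z=.003):
    q=meas(p,T,pts,z);c=q.mean(0);e=np.roll(q,-1,0)-q;L=np.linalg.norm(e,axis=1)
    i=0 if L[0]+L[2]>L[1]+L[3] else 1
    d=e[i]-e[i+2];print("centre",np.round(c,4),"long axis deg %.1f"%(np.degrees(np.arctan2(d[1],d[0]))%180),"sides",np.round(L*1e3))
E
python3 - <<'E'
from m import *
p,T=shot("wrist")
q=meas(p,T,[(250,126),(379,126)],.018);print(q,np.linalg.norm(q[1]-q[0]),np.degrees(np.arctan2(*(q[0]-q[1])[::-1])))
m=q.mean(0);d=q[0]-q[1];d/=np.linalg.norm(d);n=np.array([d[1],-d[0]]);print("centre",m-n*.105,"slots",m-n*.055,m-n*.155)
board(p,T,[(416,155),(477,163),(463,211),(404,197)]);board(p,T,[(549,106),(595,146),(567,179),(519,147)]);board(p,T,[(540,244),(550,271),(494,303),(482,271)])
E
```

```text
[[0.59305962 0.43110523]
 [0.60594802 0.31861741]] 0.113223764004413 96.53622020684111
centre [0.49518631 0.36290903] slots [0.54486131 0.3686006 ] [0.44551131 0.35721747]
centre [0.5598 0.247 ] long axis deg 86.3 sides [61. 49. 63. 42.]
centre [0.6095 0.1393] long axis deg 65.3 sides [66. 40. 64. 45.]
centre [0.4705 0.1397] long axis deg 128.0 sides [38. 69. 46. 66.]
```

```bash
python3 -m jog '[0,0.002,0,0.04,0,0,0, 0,0,0,0.04,0,0,0, 0,0,0,0.035,0,0,0, 0,0,0,0.02,0,0,0, 0,0,0,0.009,0,0,0, 0,0,0,0,0,0,0, 0,0,0,0,0,0,0]' && python3 plan.py 0.545 0.3685 0.011 96.5
```

```text
t: 20.98
tool_pos: [0.5464, 0.368, 0.0163]
tool_rot: [-3.135, -0.178, -0.004]
contact_force: [0.6, 0.1, -0.8]
opening: 0.0235
turn 0.0  shift mm [-1.3 -0.7  5.3] tilt fix [-0.06 -0.16 -0.  ] q6 1.94 jaw -83.5 pos [0.5464 0.368  0.0163]
```

Lower 5 mm, release, rise, go back for the second cured board.

```bash
python3 -m jog '[0,0,0,0.005,0,0,0, 0,0,0,0,0,0,0, 0.5,0,0,0,0,0,0, 0.5,0,0,0,0,0,0, 0.6,0,0,-0.03,0,0,0, 0.6,0,0,-0.05,0,0,0, 0.6,0,0,-0.05,0,0,7.3, 0.6,0,0,0,0,0,7.3]' && python3 plan.py 0.592 -0.171 0.12 81.9 && python3 look.py w6.png cured1
```

```text
t: 21.98
tool_pos: [0.5484, 0.3692, 0.1464]
tool_rot: [-3.127, 0.227, -0.015]
contact_force: [1.2, -0.2, -1.0]
opening: 0.0509
turn -0.2  shift mm [119.3 528.7  26.4] tilt fix [-0.38 -0.52 -0.  ] q6 2.20 jaw -98.3 pos [0.5484 0.3692 0.1464]
[0.5484 0.3692 0.1464]
cured1 [323.2, 192.5, 79.2, 59.6] 0.78 [0.5495 0.3646]
```

```bash
python3 -m jog '[0.6,0.012,0.053,0,0,0,0, 0.6,0.012,0.053,0,0,0,0, 0.6,0.012,0.053,0,0,0,0, 0.6,0.012,0.053,0,0,0,0, 0.6,0.012,0.053,0,0,0,0, 0.6,0.012,0.053,0,0,0,0, 0.6,0.012,0.053,0,0,0,0, 0.6,0.012,0.053,0,0,0,0, 0.6,0.012,0.053,0,0,0,0, 0.6,0.011,0.052,0,0,0,0]' && python3 -m jog '[0.6,0,0,0.03,0,0,0, 0.6,0,0,0.03,0,0,0, 0.6,0,0,0.02,0,0,0, 0.6,0,0,0,0,0,0, 0.6,0,0,0,0,0,0]' && python3 plan.py 0.592 -0.171 0.0295 81.9 && python3 look.py w7.png cured1
```

```text
t: 23.32
tool_pos: [0.5877, -0.1745, 0.138]
tool_rot: [-3.133, 0.218, 0.003]
contact_force: [0.5, 0.1, -0.3]
opening: 0.0516
t: 23.95
tool_pos: [0.5893, -0.1731, 0.0604]
tool_rot: [3.133, -0.22, 0.002]
contact_force: [0.1, -0.7, 0.1]
opening: 0.0514
turn 0.1  shift mm [ 2.4 -2.4 30.9] tilt fix [ 0.02 -0.08  0.  ] q6 1.30 jaw -98.0 pos [ 0.5893 -0.1731  0.0604]
[ 0.5893 -0.1731  0.0604]
cured1 [314.8, 231.1, 107.4, 74.5] 0.94 [ 0.5887 -0.1716]
```

```bash
python3 -m jog '[0.6,0.001,-0.001,0.02,0,0,0, 0.6,0,0,0.011,0,0,0, 0.6,0,0,0,0,0,0, 0,0,0,0,0,0,0, 0,0,0,0,0,0,0, 0,0,0,0,0,0,0, 0,0,0,0,0,0,0]' 30 && python3 -m jog '[0,0,0,-0.02,0,0,0, 0,0,0,-0.03,0,0,0, 0,0,0,-0.04,0,0,-7.3, 0,0,0,-0.03,0,0,-7.2]' && python3 plan.py 0.4455 0.357 0.15 96.5
```

```text
t: 24.92
tool_pos: [0.5901, -0.1723, 0.029]
tool_rot: [3.133, -0.221, 0.002]
contact_force: [-0.3, 0.0, 0.9]
opening: 0.0232
t: 25.42
tool_pos: [0.5904, -0.1725, 0.152]
tool_rot: [3.135, 0.182, 0.004]
contact_force: [1.1, 0.4, -0.6]
opening: 0.0231
turn 0.2  shift mm [ -84.  -542.5    2. ] tilt fix [ 0.09 -0.15  0.  ] q6 1.05 jaw -83.3 pos [ 0.5904 -0.1725  0.152 ]
```

```bash
python3 -m jog '[0,-0.0084,-0.054,0,0,0,0, 0,-0.0084,-0.054,0,0,0,0, 0,-0.0084,-0.054,0,0,0,0, 0,-0.0084,-0.054,0,0,0,0, 0,-0.0084,-0.054,0,0,0,0, 0,-0.0084,-0.054,0,0,0,0, 0,-0.0084,-0.054,0,0,0,0, 0,-0.0084,-0.054,0,0,0,0, 0,-0.0084,-0.054,0,0,0,0, 0,-0.0084,-0.056,0,0,0,0]' && python3 -m jog '[0,0,0,0,0,0,0, 0,0,0,0,0,0,0]' && python3 plan.py 0.4455 0.357 0.0165 96.5 && python3 look.py w8.png cured1 new1
```

```text
t: 26.68
tool_pos: [0.4453, 0.3589, 0.1502]
tool_rot: [-3.136, -0.176, -0.003]
contact_force: [0.2, -0.2, 0.1]
opening: 0.023
t: 26.92
tool_pos: [0.4457, 0.357, 0.1493]
tool_rot: [3.137, 0.177, 0.001]
contact_force: [-0.1, 0.3, -0.5]
opening: 0.0232
turn -0.0  shift mm [ -0.2   0.  132.8] tilt fix [ 0.01 -0.05  0.  ] q6 2.00 jaw -83.5 pos [0.4457 0.357  0.1493]
[0.4457 0.357  0.1493]
cured1 [316.3, 256.9, 130.6, 86.4] 0.9 [0.3821 0.3506]
cured1 [319.9, 73.8, 77.8, 59.9] 0.85 [0.5447 0.366 ]
new1 [455.2, 77.6, 85.9, 65.4] 0.97 [0.5553 0.2556]
new1 [539.4, 190.1, 76.0, 69.4] 0.77 [0.4709 0.1551]
new1 [583.3, 36.6, 83.0, 69.7] 0.65 [0.6016 0.1558]
new1 [635.5, 219.4, 3.4, 15.9] 0.51 [0.454  0.0462]
```

View pics/w8.png

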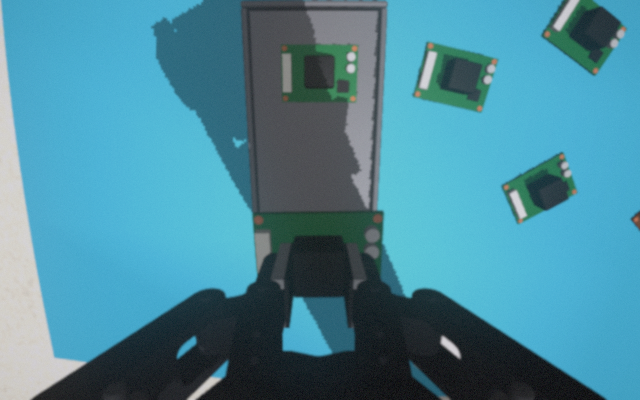

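```bash
python3 - <<'E'
from m import *
p,T=shot("wrist")
board(p,T,[(428,42),(497,58),(482,111),(414,95)]);board(p,T,[(560,153),(578,189),(520,222),(503,188)])
E
python3 -m jog '[0,0,0,0.04,0,0,0, 0,0,0,0.04,0,0,0, 0,0,0,0.035,0,0,0, 0,0,0,0.018,0,0,0, 0,0,0,0,0,0,0, 0,0,0,0,0,0,0]' && python3 plan.py 0.4455 0.357 0.011 96.5
```

```text
centre [0.5581 0.2475] long axis deg 85.3 sides [62. 45. 64. 44.]
centre [0.4695 0.1409] long axis deg 129.8 sides [44. 63. 42. 61.]
t: 27.88
tool_pos: [0.447, 0.3576, 0.0172]
tool_rot: [-3.135, -0.175, -0.004]
contact_force: [-0.8, -0.5, -0.4]
opening: 0.0235
turn -0.1  shift mm [-1.6  0.4  6.2] tilt fix [-0.07 -0.15 -0.  ] q6 2.00 jaw -83.6 pos [0.447  0.3576 0.0172]
```

```bash
python3 -m jog '[0,0,0,0.006,0,0,0, 0,0,0,0,0,0,0, 0.5,0,0,0,0,0,0, 0.5,0,0,0,0,0,0, 0.6,0,0,-0.03,0,0,0, 0.6,0,0,-0.05,0,0,0, 0.6,0,0,-0.05,0,0,5.6, 0.6,0,0,0,0,0,5.6]' && python3 plan.py 0.5575 0.248 0.11 85.3 && python3 look.py w9.png cured1 new1
```

```text
t: 28.88
tool_pos: [0.4488, 0.359, 0.1459]
tool_rot: [-3.132, 0.136, -0.014]
contact_force: [0.3, 0.6, 0.3]
opening: 0.0512
turn -0.3  shift mm [117.5 101.7  35.9] tilt fix [-0.38 -0.51 -0.  ] q6 2.20 jaw -95.0 pos [0.4488 0.359  0.1459]
[0.4488 0.359  0.1459]
cured1 [298.2, 79.7, 89.5, 70.9] 0.83 [0.5456 0.3669]
cured1 [322.5, 192.2, 74.2, 57.1] 0.64 [0.4505 0.3551]
new1 [437.5, 54.5, 78.7, 59.0] 0.92 [0.5557 0.2547]
new1 [549.2, 149.9, 82.4, 84.6] 0.91 [0.4721 0.1553]
new1 [561.9, 12.2, 55.5, 20.3] 0.79 [0.5814 0.1547]
```

```bash
python3 -m jog '[0.6,0.04,0.034,0,0,0,0, 0.6,0.04,0.034,0,0,0,0, 0.6,0.037,0.034,0,0,0,0, 0.6,0,0,0.03,0,0,0, 0.6,0,0,0.015,0,0,0, 0.6,0,0,0,0,0,0, 0.6,0,0,0,0,0,0]' && python3 plan.py 0.5575 0.248 0.006 85.3 && python3 look.py w10.png new1
```

```text
t: 29.9
tool_pos: [0.5537, 0.2463, 0.095]
tool_rot: [-3.139, 0.129, -0.001]
contact_force: [0.3, 0.5, -1.0]
opening: 0.0509
turn -0.0  shift mm [ 3.6 -2.  89. ] tilt fix [-0.01 -0.03 -0.  ] q6 1.95 jaw -94.7 pos [0.5537 0.2463 0.095 ]
[0.5537 0.2463 0.095 ]
new1 [453.6, 277.9, 70.8, 57.2] 0.8 [0.4901 0.1435]
new1 [603.7, 289.1, 72.6, 65.1] 0.74 [0.4663 0.0142]
new1 [314.6, 200.5, 87.1, 60.6] 0.69 [0.5625 0.2474]
new1 [451.8, 118.2, 103.5, 85.5] 0.64 [0.6129 0.15  ]
new1 [68.8, 44.8, 95.7, 75.5] 0.56 [0.6816 0.3988]
```

View pics/w10.png

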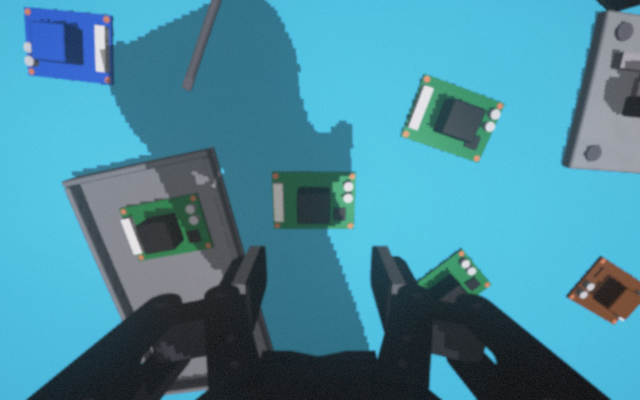

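```bash
python3 - <<'E'
from m import *
p,T=shot("wrist")
board(p,T,[(272,172),(355,172),(354,230),(273,230)]);board(p,T,[(427,75),(504,103),(478,162),(403,136)])
E
python3 plan.py 0.5575 0.248 0.006 85.3
```

```text
centre [0.5569 0.2491] long axis deg 85.3 sides [63. 47. 65. 47.]
centre [0.6111 0.1415] long axis deg 67.8 sides [61. 46. 62. 45.]
turn -0.0  shift mm [ 3.1 -2.  89.7] tilt fix [-0.04 -0.11 -0.  ] q6 1.95 jaw -94.7 pos [0.5543 0.2463 0.0957]
```

```bash
python3 -m jog '[0.6,0.003,-0.002,0.04,0,0,0, 0.6,0,0,0.03,0,0,0, 0.6,0,0,0.014,0,0,0, 0.6,0,0,0,0,0,0, 0.6,0,0,0,0,0,0]' && python3 plan.py 0.557 0.2485 0.0055 85.3
```

```text
t: 30.68
tool_pos: [0.5582, 0.2478, 0.0122]
tool_rot: [-3.138, 0.131, -0.004]
contact_force: [-0.7, 0.1, -0.9]
opening: 0.0514
turn -0.1  shift mm [-1.2 -0.6  6.7] tilt fix [-0.06 -0.15 -0.  ] q6 1.95 jaw -94.8 pos [0.5582 0.2478 0.0122]
```

```bash
python3 -m jog '[0.6,0,0,0.006,0,0,0, 0.6,0,0,0,0,0,0, 0,0,0,0,0,0,0, 0,0,0,0,0,0,0, 0,0,0,0,0,0,0, 0,0,0,0,0,0,0]' 30 && python3 -m jog '[0,0,0,-0.03,0,0,0, 0,0,0,-0.04,0,0,0, 0,0,0,-0.04,0,0,3.4, 0,0,0,-0.02,0,0,0, 0,0,0,0,0,0,0]' && python3 plan.py 0.656 -0.180 0.12 81.9
```

```text
t: 31.42
tool_pos: [0.5573, 0.2475, 0.0049]
tool_rot: [-3.139, 0.131, -0.001]
contact_force: [-0.1, 0.6, 2.2]
opening: 0.0234
t: 32.05
tool_pos: [0.5578, 0.2476, 0.1358]
tool_rot: [-3.133, 0.223, -0.004]
contact_force: [-0.6, 0.3, -0.8]
opening: 0.0229
turn -0.0  shift mm [157.5 409.5  15.8] tilt fix [-0.07 -0.15 -0.  ] q6 2.01 jaw -98.1 pos [0.5578 0.2476 0.1358]
```

```bash
python3 -m jog '[0,0.0197,0.0512,0,0,0,0, 0,0.0197,0.0512,0,0,0,0, 0,0.0197,0.0512,0,0,0,0, 0,0.0197,0.0512,0,0,0,0, 0,0.0197,0.0512,0,0,0,0, 0,0.0197,0.0512,0,0,0,0, 0,0.0197,0.0512,0,0,0,0, 0,0.0197,0.0512,0,0,0,0, 0,0,0,0,0,0,0, 0,0,0,0,0,0,0]' && python3 plan.py 0.656 -0.180 0.0305 81.9 && python3 look.py w11.png new1 tray_mid
```

```text
t: 33.3
tool_pos: [0.6533, -0.1798, 0.1318]
tool_rot: [-3.132, 0.224, 0.006]
contact_force: [-0.2, 0.4, 0.3]
opening: 0.0231
turn -0.1  shift mm [  2.7  -0.2 101.3] tilt fix [-0.08  0.23  0.  ] q6 1.34 jaw -98.2 pos [ 0.6533 -0.1798  0.1318]
[ 0.6533 -0.1798  0.1318]
new1 [21.6, 276.1, 43.3, 46.1] 0.84 [0.6154 0.1137]
new1 [203.7, 387.6, 31.3, 24.8] 0.61 [ 0.4618 -0.0302]
new1 [59.0, 373.8, 37.9, 31.5] 0.59 [0.4957 0.1258]
new1 [571.1, 263.8, 137.8, 272.5] 0.28 [ 0.556  -0.4049]
tray_mid [228.4, 252.7, 314.8, 206.3] 0.83 [ 0.6135 -0.0937]
tray_mid [58.3, 375.2, 35.6, 35.7] 0.51 [0.4939 0.1275]
```

View pics/w11.png

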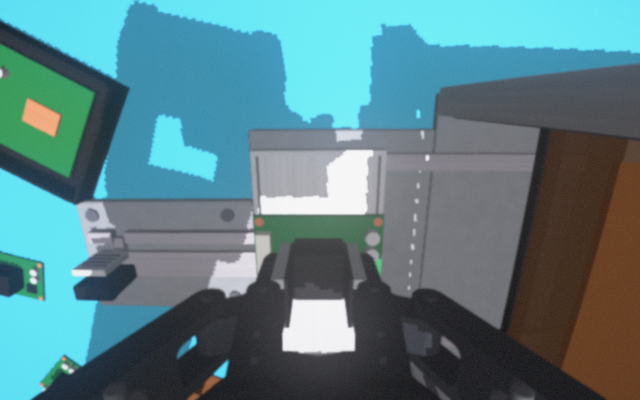

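```bash
python3 - <<'E'
from h import *
p,T=shot("wrist")
for uv in[(255,150),(317,150),(380,150),(317,131)]: 
    q=at(p,uv,.034,T);print(np.round(q,4),np.round(T[0].T@(q-T[1]),4))
E
python3 -m jog '[0,0.003,0,0.04,0,0,0, 0,0,0,0.03,0,0,0, 0,0,0,0.018,0,0,0, 0,0,0,0,0,0,0, 0,0,0,0,0,0,0]' && python3 plan.py 0.656 -0.180 0.030 81.9
```

```text
[ 0.7019 -0.1374  0.034 ] [ 0.0418 -0.0477  0.0993]
[ 0.6952 -0.1844  0.034 ] [ 0.0418 -0.0002  0.0993]
[ 0.6886 -0.2323  0.034 ] [0.0419 0.0481 0.0993]
[ 0.7094 -0.1864  0.034 ] [ 0.0561 -0.0002  0.0993]
t: 34.12
tool_pos: [0.6587, -0.181, 0.0481]
tool_rot: [3.133, -0.223, 0.004]
contact_force: [1.0, -0.6, -0.2]
opening: 0.0234
turn -0.1  shift mm [-2.8 -0.6 18.1] tilt fix [ 0.03 -0.14  0.  ] q6 1.34 jaw -98.2 pos [ 0.6587 -0.181   0.0481]
```

```bash
python3 -m jog '[0,0,0,0.01,0,0,0, 0,0,0,0.008,0,0,0, 0,0,0,0,0,0,0, 0,0,0,0,0,0,0]' && python3 -m jog '[0.5,0,0,0,0,0,0, 0.5,0,0,0,0,0,0, 0.6,0,0,-0.03,0,0,0, 0.6,0,0,-0.04,0,0,0, 0.6,0,0,-0.05,0,0,7.2, 0.6,0,0,0,0,0,7.2]' && python3 plan.py 0.605 0.120 0.15 67.8 && python3 look.py w12.png new1
```

```text
t: 34.62
tool_pos: [0.6581, -0.1811, 0.0288]
tool_rot: [3.133, -0.224, 0.002]
contact_force: [0.1, -1.0, 1.8]
opening: 0.0236
t: 35.38
tool_pos: [0.6607, -0.1821, 0.1551]
tool_rot: [3.078, -0.621, 0.016]
contact_force: [0.1, -0.6, 0.2]
opening: 0.0508
turn -0.6  shift mm [-165.7 -258.6    5.1] tilt fix [-0.01 -0.6  -0.  ] q6 1.59 jaw -112.8 pos [ 0.6607 -0.1821  0.1551]
[ 0.6607 -0.1821  0.1551]
new1 [318.0, 196.8, 79.7, 64.2] 0.82 [ 0.6566 -0.1808]
new1 [74.0, 333.8, 55.9, 35.3] 0.71 [0.6164 0.1271]
```

```bash
python3 -m jog '[0.6,-0.0285,-0.0465,0,0,0,0, 0.6,-0.0285,-0.0465,0,0,0,0, 0.6,-0.0285,-0.0465,0,0,0,0, 0.6,-0.0285,-0.0465,0,0,0,0, 0.6,-0.0285,-0.0465,0,0,0,0, 0.6,-0.0285,-0.0465,0,0,0,0, 0.6,0,0,0.03,0,0,0, 0.6,0,0,0,0,0,0, 0.6,0,0,0,0,0,0]' && python3 plan.py 0.611 0.1415 0.006 67.8 && python3 look.py w13.png new1
```

```text
t: 36.6
tool_pos: [0.6067, 0.1418, 0.1181]
tool_rot: [3.08, -0.615, -0.002]
contact_force: [0.5, 0.3, 0.4]
opening: 0.0511
turn -0.4  shift mm [  4.1  -1.3 112.1] tilt fix [ 0.04  0.05 -0.  ] q6 2.08 jaw -112.6 pos [0.6067 0.1418 0.1181]
[0.6067 0.1418 0.1181]
new1 [314.8, 192.4, 77.8, 51.2] 0.9 [0.6153 0.1405]
new1 [26.9, 228.1, 53.8, 51.9] 0.77 [0.6811 0.3813]
new1 [358.5, 320.2, 44.0, 59.4] 0.76 [0.489  0.1502]
new1 [524.7, 283.4, 75.4, 54.8] 0.71 [ 0.4661 -0.    ]
```

View pics/w13.png

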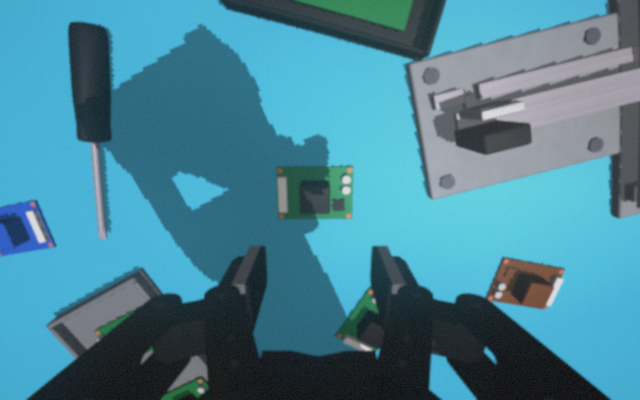

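```bash
python3 -m jog '[0.6,0.004,-0.001,0.04,0,0,-0.4, 0.6,0,0,0.04,0,0,0, 0.6,0,0,0.02,0,0,0, 0.6,0,0,0.006,0,0,0, 0.6,0,0,0,0,0,0, 0.6,0,0,0,0,0,0]' && python3 plan.py 0.611 0.1415 0.0055 67.8
```

```text
t: 37.45
tool_pos: [0.6124, 0.1419, 0.0144]
tool_rot: [-3.082, 0.604, -0.005]
contact_force: [-0.8, -0.4, -0.1]
opening: 0.0516
turn 0.0  shift mm [-1.1  0.9  8.9] tilt fix [-0.09 -0.16 -0.  ] q6 2.07 jaw -112.2 pos [0.6124 0.1419 0.0144]
```

```bash
python3 -m jog '[0.6,0,0,0.0085,0,0,0, 0.6,0,0,0,0,0,0, 0,0,0,0,0,0,0, 0,0,0,0,0,0,0, 0,0,0,0,0,0,0, 0,0,0,0,0,0,0]' 30 && python3 -m jog '[0,0,0,-0.03,0,0,0, 0,0,0,-0.04,0,0,0, 0,0,0,-0.04,0,0,-7, 0,0,0,-0.02,0,0,-7, 0,0,0,0,0,0,0]' && python3 plan.py 0.5945 -0.172 0.12 81.9
```

```text
t: 38.2
tool_pos: [0.6111, 0.1418, 0.0042]
tool_rot: [-3.083, 0.604, -0.001]
contact_force: [0.5, 0.6, 0.9]
opening: 0.0233
t: 38.83
tool_pos: [0.6122, 0.1419, 0.1362]
tool_rot: [-3.133, 0.226, -0.006]
contact_force: [-0.2, -0.8, -1.1]
opening: 0.0232
turn -0.2  shift mm [ 26.7 313.2  16.2] tilt fix [-0.06 -0.23 -0.  ] q6 1.82 jaw -98.3 pos [0.6122 0.1419 0.1362]
```

```bash
python3 -m jog '[0,0.0045,0.052,0,0,0,0, 0,0.0045,0.052,0,0,0,0, 0,0.0045,0.052,0,0,0,0, 0,0.0045,0.052,0,0,0,0, 0,0.0045,0.052,0,0,0,0, 0,0.0045,0.052,0,0,0,0, 0,0,0,0.03,0,0,0, 0,0,0,0.03,0,0,0, 0,0,0,0,0,0,0, 0,0,0,0,0,0,0]' && python3 plan.py 0.5945 -0.172 0.030 81.9
```

```text
t: 40.08
tool_pos: [0.5932, -0.1707, 0.0739]
tool_rot: [-3.133, 0.225, 0.001]
contact_force: [0.8, 0.4, 0.1]
opening: 0.0228
turn -0.1  shift mm [ 1.4  1.1 43.9] tilt fix [-0.01  0.02  0.  ] q6 1.31 jaw -98.2 pos [ 0.5932 -0.1707  0.0739]
```

```bash
python3 -m jog '[0,0,0.001,0.02,0,0,0, 0,0,0,0.015,0,0,0, 0,0,0,0.009,0,0,0, 0,0,0,0,0,0,0, 0,0,0,0,0,0,0]' && python3 -m jog '[0.5,0,0,0,0,0,0, 0.5,0,0,0,0,0,0, 0.6,0,0,-0.03,0,0,0, 0.6,0,0,-0.04,0,0,0, 0.6,0,0,-0.05,0,0,-9, 0.6,0,0,0,0,0,-9,0.6,0,0,0,0,0,-10,0.6,0,0,0,0,0,-10,0.6,0,0,0,0,0,-10,0.6,0,0,0,0,0,0]' && python3 plan.py 0.47 0.1405 0.13 129.5 && python3 look.py w14.png new1
```

```text
t: 40.7
tool_pos: [0.5931, -0.1719, 0.0298]
tool_rot: [-3.134, 0.224, -0.0]
contact_force: [-0.2, 0.0, -0.6]
opening: 0.0231
t: 41.95
tool_pos: [0.5931, -0.1719, 0.1501]
tool_rot: [2.955, 1.067, 0.0]
contact_force: [-0.3, 0.3, -0.3]
opening: 0.0511
turn 0.2  shift mm [ 103.7 -319.4   20.1] tilt fix [ 0.01 -0.01  0.  ] q6 0.48 jaw -50.3 pos [ 0.5931 -0.1719  0.1501]
[ 0.5931 -0.1719  0.1501]
new1 [95.5, 191.1, 66.3, 72.7] 0.91 [ 0.4634 -0.0153]
new1 [316.2, 190.8, 86.0, 84.7] 0.72 [ 0.593  -0.1711]
new1 [3.0, 88.7, 5.9, 33.7] 0.71 [0.4906 0.0957]
new1 [377.2, 141.9, 87.8, 89.7] 0.69 [ 0.66   -0.1836]
```

```bash
python3 -m jog '[0.6,0.0148,-0.0456,0,0,0,0, 0.6,0.0148,-0.0456,0,0,0,0, 0.6,0.0148,-0.0456,0,0,0,0, 0.6,0.0148,-0.0456,0,0,0,0, 0.6,0.0148,-0.0456,0,0,0,0, 0.6,0.0148,-0.0456,0,0,0,0, 0.6,0.0148,-0.0456,0.02,0,0,0, 0.6,0,0,0,0,0,0, 0.6,0,0,0,0,0,0]' && python3 plan.py 0.47 0.1405 0.006 129.5 && python3 look.py w15.png new1
```

```text
t: 43.18
tool_pos: [0.4686, 0.1394, 0.1303]
tool_rot: [2.954, 1.069, 0.001]
contact_force: [0.4, 0.4, 1.1]
opening: 0.0517
turn 0.3  shift mm [1.800e+00 1.000e-01 1.243e+02] tilt fix [ 0.04 -0.01  0.  ] q6 1.01 jaw -50.2 pos [0.4686 0.1394 0.1303]
[0.4686 0.1394 0.1303]
new1 [625.2, 305.2, 28.6, 58.2] 0.96 [ 0.5796 -0.1684]
new1 [315.2, 191.1, 75.8, 54.9] 0.95 [0.4719 0.144 ]
new1 [426.0, 280.2, 25.7, 37.4] 0.63 [0.4719 0.012 ]
```

View pics/w15.png

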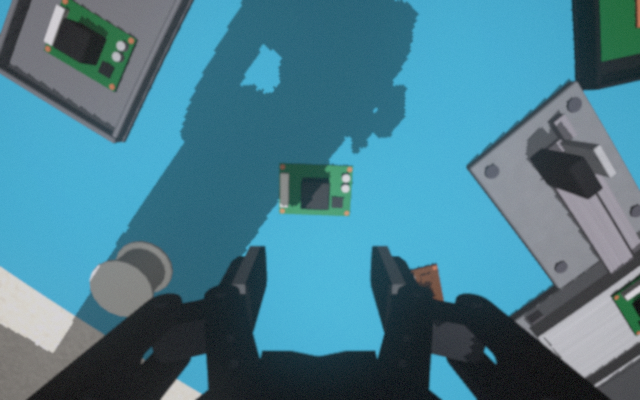

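```bash
python3 - <<'E'
from m import *
p,T=shot("wrist");board(p,T,[(279,163),(352,166),(350,216),(279,213)])
E
python3 -m jog '[0.6,0.001,0,0.04,0,0,1, 0.6,0,0,0.04,0,0,1, 0.6,0,0,0.03,0,0,0, 0.6,0,0,0.006,0,0,0, 0.6,0,0,0,0,0,0, 0.6,0,0,0,0,0,0]' && python3 plan.py 0.47 0.1405 0.0055
```

```text
centre [0.4696 0.1412] long axis deg 127.3 sides [63. 46. 65. 46.]
t: 44.08
tool_pos: [0.4707, 0.1403, 0.0158]
tool_rot: [2.972, 1.017, 0.005]
contact_force: [0.4, 0.0, -0.4]
opening: 0.0512
turn 0.0  shift mm [-0.4 -0.6 10.3] tilt fix [ 0.09 -0.16  0.  ] q6 1.05 jaw -52.2 pos [0.4707 0.1403 0.0158]
```

```bash
python3 -m jog '[0.6,0,0,0.010,0,0,0, 0.6,0,0,0,0,0,0, 0,0,0,0,0,0,0, 0,0,0,0,0,0,0, 0,0,0,0,0,0,0, 0,0,0,0,0,0,0]' 30 && python3 -m jog '[0,0,0,-0.03,0,0,0, 0,0,0,-0.04,0,0,9.1, 0,0,0,-0.04,0,0,9.1, 0,0,0,-0.02,0,0,9.1, 0,0,0,0,0,0,9.1, 0,0,0,0,0,0,9.2, 0,0,0,0,0,0,0]' && python3 plan.py 0.530 -0.163 0.075 81.9
```

```text
t: 44.82
tool_pos: [0.4693, 0.1403, 0.0042]
tool_rot: [2.972, 1.018, 0.001]
contact_force: [0.0, -0.2, 0.8]
opening: 0.0235
t: 45.7
tool_pos: [0.4687, 0.1402, 0.1335]
tool_rot: [3.134, -0.21, -0.001]
contact_force: [-0.6, -0.8, -0.7]
opening: 0.0232
turn 0.4  shift mm [103.4 291.5  58.5] tilt fix [ 0.01  0.04 -0.  ] q6 1.84 jaw -97.7 pos [0.4687 0.1402 0.1335]
```

```bash
python3 -m jog '[0,0.0172,0.0485,0,0,0,0.4, 0,0.0172,0.0485,0,0,0,0, 0,0.0172,0.0485,0,0,0,0, 0,0.0172,0.0485,0,0,0,0, 0,0.0172,0.0485,0,0,0,0, 0,0.0172,0.0485,0,0,0,0, 0,0,0,0.03,0,0,0, 0,0,0,0.03,0,0,0, 0,0,0,0,0,0,0, 0,0,0,0,0,0,0]' && python3 plan.py 0.530 -0.163 0.0285 81.9; python3 look.py w16.png new1
```

```text
t: 46.95
tool_pos: [0.5306, -0.1625, 0.0748]
tool_rot: [3.133, -0.222, 0.002]
contact_force: [0.3, 0.3, -0.9]
opening: 0.0235
turn -0.0  shift mm [-0.6  0.6 46.3] tilt fix [ 0.02 -0.06  0.  ] q6 1.28 jaw -98.1 pos [ 0.5306 -0.1625  0.0748]
[ 0.5306 -0.1625  0.0748]
new1 [134.0, 315.4, 59.4, 52.5] 0.89 [ 0.475  -0.0149]
new1 [319.1, 125.8, 108.8, 77.5] 0.71 [ 0.5924 -0.1726]
new1 [319.9, 256.0, 131.2, 86.8] 0.69 [ 0.5053 -0.1609]
new1 [318.2, 25.0, 125.2, 45.8] 0.55 [ 0.6484 -0.1799]
```

Place, rise, turn −90° for the grip, and look from above.

```bash
python3 -m jog '[0,0,0,0.02,0,0,0, 0,0,0,0.015,0,0,0, 0,0,0,0.010,0,0,0, 0,0,0,0,0,0,0, 0,0,0,0,0,0,0]' && python3 -m jog '[0.5,0,0,0,0,0,0, 0.5,0,0,0,0,0,0, 0.7,0,0,-0.03,0,0,0, 0.7,0,0,-0.05,0,0,0, 0.7,0,0,-0.06,0,0,0, 0.7,0,0,-0.06,0,0,-10, 0.7,0,0,0,0,0,-10, 0.7,0,0,0,0,0,-10, 0.7,0,0,0,0,0,-10, 0.7,0,0,0,0,0,-10]' && python3 -m jog '[0.7,0,0,0,0,0,-10, 0.7,0,0,0,0,0,-10, 0.7,0,0,0,0,0,-10, 0.7,0,0,0,0,0,-10, 0.7,0,0,0,0,0,0]' && python3 plan.py 0.6175 0.007 0.2 -8.07 && python3 look.py w17.png new1
```

```text
t: 47.68
tool_pos: [0.5299, -0.1623, 0.0284]
tool_rot: [-3.133, 0.224, 0.001]
contact_force: [-0.0, -0.2, -1.8]
opening: 0.0236
t: 48.92
tool_pos: [0.5301, -0.1624, 0.2291]
tool_rot: [2.931, 1.13, 0.0]
contact_force: [0.3, -0.4, -0.3]
opening: 0.0599
t: 49.55
tool_pos: [0.5301, -0.1624, 0.229]
tool_rot: [2.376, 2.055, 0.0]
contact_force: [0.2, -0.9, 0.4]
opening: 0.06
turn -0.2  shift mm [180.   62.8  29. ] tilt fix [ 0.01  0.   -0.  ] q6 -0.29 jaw -8.3 pos [ 0.5301 -0.1624  0.229 ]
[ 0.5301 -0.1624  0.229 ]
new1 [433.5, 174.6, 48.8, 53.6] 0.93 [ 0.6612 -0.1837]
new1 [319.4, 175.4, 40.5, 58.9] 0.91 [ 0.5318 -0.1661]
new1 [225.0, 41.0, 59.8, 80.9] 0.66 [ 0.4561 -0.0126]
new1 [374.8, 172.6, 45.4, 56.3] 0.64 [ 0.5946 -0.1719]
```

```bash
python3 -m jog '[0.7,0.045,0.0157,0,0,0,0, 0.7,0.045,0.0157,0,0,0,0, 0.7,0.045,0.0157,0,0,0,0, 0.7,0.045,0.0157,0.02,0,0,0, 0.7,0,0,0.04,0,0,0, 0.7,0,0,0.03,0,0,0, 0.7,0,0,0,0,0,0, 0.7,0,0,0,0,0,0]' && python3 plan.py 0.6177 0.009 0.034 -8.07
python3 - <<'E'
from h import *
p,T=shot("wrist","w18.png")
b=cv2.imread("pics/w17.png");g=p["image"][80:320,200:440]
cv2.imwrite("pics/c17.png",np.hstack([cv2.resize(b[80:320,180:500],(440,330)),cv2.resize(g,(330,330))]))
E
```

```text
t: 50.65
tool_pos: [0.6187, 0.0066, 0.1405]
tool_rot: [2.374, 2.055, 0.002]
contact_force: [-0.2, -0.0, -0.1]
opening: 0.0597
turn -0.2  shift mm [  2.2  -1.3 106.5] tilt fix [ 0.11 -0.    0.  ] q6 0.03 jaw -8.2 pos [0.6187 0.0066 0.1405]
```

View pics/c17.png

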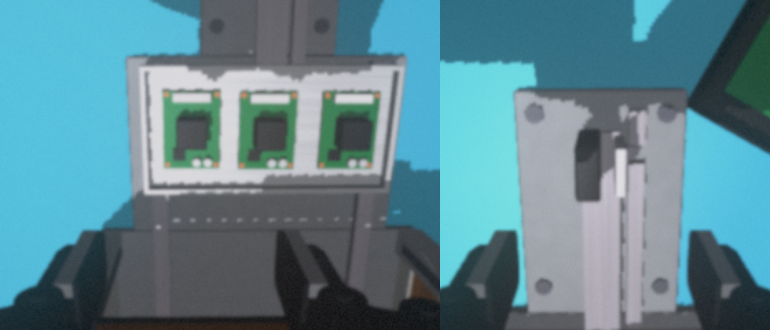

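```bash
python3 - <<'E'
from h import *
p,T=shot("wrist")
for uv,z in[((299.6,203),.062),((336,205),.06)]:
    q=at(p,uv,z,T);print(np.round(q,4),np.round(T[0].T@(q-T[1]),4))
E
python3 -m jog '[0.7,0.002,-0.001,0.03,0,0,0, 0.7,0,0,0.03,0,0,0, 0.7,0,0,0.02,0,0,0, 0.7,0,0,0,0,0,0, 0.7,0,0,0,0,0,0]' && python3 plan.py 0.6177 0.009 0.032 -8.07
```

```text
[0.6072 0.0124 0.062 ] [ 0.0041 -0.013   0.0792]
[0.6336 0.0064 0.06  ] [0.0019 0.014  0.0813]
t: 51.38
tool_pos: [0.6184, 0.0088, 0.0606]
tool_rot: [2.373, 2.056, 0.003]
contact_force: [0.2, -0.0, -0.2]
opening: 0.0597
turn -0.1  shift mm [ 0.1 -0.7 28.6] tilt fix [ 0.15 -0.01  0.  ] q6 0.04 jaw -8.2 pos [0.6184 0.0088 0.0606]
```

```bash
python3 -m jog '[0.7,0,0,0.015,0,0,0, 0.7,0,0,0.013,0,0,0, 0,0,0,0,0,0,0, 0,0,-0.003,0,0,0,0, 0,0,0,0,0,0,0, 0,0,0,0,0,0,0, 0,0,0,0,0,0,0]' 28
```

```text
t: 52.25
tool_pos: [0.6147, 0.0092, 0.0312]
tool_rot: [2.373, 2.057, 0.001]
contact_force: [2.9, -1.4, -3.5]
opening: 0.0208
```

```bash
python3 -m jog '[0,-0.008,0,0,0,0,0, 0,-0.02,0,0,0,0,0, 0,-0.02,0,0,0,0,0, 0,-0.02,0,0,0,0,0, 0,-0.02,0,0,0,0,0, 0,-0.02,0,0,0,0,0, 0,-0.02,0,0,0,0,0, 0,-0.02,0,0,0,0,0, 0,-0.012,0,0,0,0,0, 0,0,0,0,0,0,0]' && python3 -m jog '[0,-0.006,0,0,0,0,0, 0,-0.006,0,0,0,0,0, 0,0,0,0,0,0,0, 0,0,0,0,0,0,0]'; python3 plan.py 0.5913 -0.1599 0.034 -8.07
```

```text
t: 53.5
tool_pos: [0.5923, -0.1513, 0.0313]
tool_rot: [2.373, 2.054, 0.002]
contact_force: [7.7, -3.8, -6.6]
opening: 0.021
t: 54.0
tool_pos: [0.5909, -0.1609, 0.0312]
tool_rot: [2.374, 2.056, 0.005]
contact_force: [6.7, 2.1, -6.2]
opening: 0.0215
turn -0.1  shift mm [ 1.   0.3 -2.8] tilt fix [ 0.19 -0.09  0.  ] q6 -0.25 jaw -8.2 pos [ 0.5909 -0.1609  0.0312]
```

```bash
python3 -m jog '[0.7,0,0,0,0,0,0, 0.7,0,0,0,0,0,0, 0.7,0,0,0,0,0,0, 0.7,0,0,-0.03,0,0,0, 0.7,0,0,-0.05,0,0,0, 0.7,0,0,-0.06,0,0,0, 0.7,0,0,0,0,0,0]' && python3 look.py w19.png grip_mid && python3 -m jog '[1,0,0,-0.06,0,0,0, 1,0,0,-0.06,0,0,10, 1,0,0,-0.06,0,0,10, 1,0,0,-0.03,0,0,10, 1,0,0,0,0,0,10, 1,0,0,0,0,0,10, 1,0,0,0,0,0,10, 1,0,0,0,0,0,10, 1,0,0,0,0,0,10, 1,0,0,0,0,0,10]' && python3 plan.py 0.5745 -0.280 0.2694 81.9
python3 - <<'E'
from h import *
p,T=shot("wrist","w20.png")
b=cv2.imread("pics/w19.png")
cv2.imwrite("pics/c19.png",np.hstack([cv2.resize(b[100:340,200:440],(330,330)),cv2.resize(p["image"],(470,330))]))
E
```

```text
t: 54.88
tool_pos: [0.593, -0.1625, 0.1786]
tool_rot: [2.366, 2.05, 0.008]
contact_force: [0.3, 0.7, 1.2]
opening: 0.0597
[ 0.593  -0.1625  0.1786]
grip_mid [319.7, 261.6, 135.8, 197.1] 0.7 [ 0.585  -0.2487]
t: 56.22
tool_pos: [0.5891, -0.1608, 0.3776]
tool_rot: [-3.131, 0.233, 0.008]
contact_force: [0.8, 0.3, 1.0]
opening: 0.0854
turn -0.4  shift mm [  2.4 120.1 108.2] tilt fix [-0.07  0.31  0.  ] q6 1.33 jaw -98.5 pos [ 0.5891 -0.1608  0.3776]
```

View pics/c19.png

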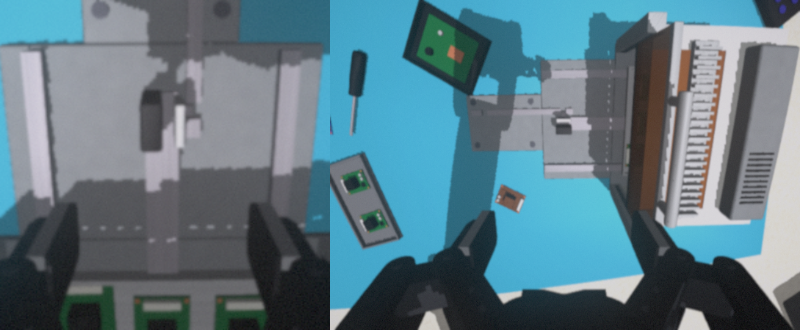

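```bash
python3 -m jog '[1,0.001,0.04,0,0,0,0, 1,0.001,0.04,0,0,0,0, 1,0,0.04,0,0,0,0, 1,0,0,0.04,0,0,0, 1,0,0,0.04,0,0,0, 1,0,0,0.026,0,0,0, 1,0,0,0,0,0,0]' && python3 -m jog '[0,0,0,0,0,0,0, 0,0,0,0,0,0,0, 0,0,0,0,0,0,0, 0,0,0,0,0,0,0, 0,0,0,0,0,0,0]' 50; python3 plan.py 0.5745 -0.280 0.1700
```

```text
t: 57.15
tool_pos: [0.5726, -0.2789, 0.2694]
tool_rot: [-3.129, 0.221, 0.013]
contact_force: [0.2, -0.9, -0.1]
opening: 0.0853
t: 57.78
tool_pos: [0.5751, -0.2788, 0.2758]
tool_rot: [-3.132, 0.222, -0.002]
contact_force: [0.3, 5.6, 2.6]
opening: 0.0122
turn 0.0  shift mm [ -0.5   1.3 105.8] tilt fix [-0.12 -0.06 -0.  ] q6 1.14 jaw -98.1 pos [ 0.5751 -0.2788  0.2758]
```

```bash
python3 -m jog '[0,0,0,0.012,0,0,0, 0,0,0,0.012,0,0,0, 0,0,0,0.012,0,0,0, 0,0,0,0.012,0,0,0, 0,0,0,0.012,0,0,0, 0,0,0,0.012,0,0,0, 0,0,0,0.012,0,0,0, 0,0,0,0.012,0,0,0, 0,0,0,0,0,0,0]' && python3 -m jog '[0,0,0,0.003,0,0,0, 0,0,0,0.003,0,0,0, 0,0,0,0,0,0,0]' && python3 -m jog '[0,0,0,0.003,0,0,0, 0,0,0,0,0,0,0]'
```

```text
t: 58.9
tool_pos: [0.5751, -0.2788, 0.1777]
tool_rot: [-3.132, 0.223, -0.001]
contact_force: [3.3, 4.3, -3.9]
opening: 0.0117
t: 59.28
tool_pos: [0.5752, -0.2789, 0.176]
tool_rot: [-3.132, 0.223, -0.001]
contact_force: [-4.6, 7.8, 10.3]
opening: 0.0119
t: 59.52
tool_pos: [0.5753, -0.2789, 0.1759]
tool_rot: [-3.132, 0.222, -0.002]
contact_force: [-9.4, 10.9, 21.6]
opening: 0.0119
```

```bash
python3 -m jog '[0,0,0,-0.004,0,0,0, 1,0,0,0,0,0,0, 1,0,0,0,0,0,0, 1,0,0,0,0,0,0, 1,0,0,-0.03,0,0,0, 1,0,0,-0.05,0,0,0, 1,0,0,-0.05,0,0,0, 1,-0.03,-0.04,-0.05,0,0,0, 1,-0.03,-0.04,0,0,0,0, 1,-0.03,-0.04,0,0,0,0]' && python3 -m jog '[1,-0.02,-0.02,0,0,0,0, 1,0,0,0,0,0,0, 1,0,0,0,0,0,0]'
python3 - <<'E'
from h import *
a=shot("top")[0]["image"];b=shot("wrist")[0]["image"]
cv2.imwrite("pics/end.png",np.hstack([cv2.resize(a[60:320,120:540],(420,260)),cv2.resize(b,(380,260))]))
E
```

```text
t: 60.78
tool_pos: [0.5049, -0.1527, 0.349]
tool_rot: [3.133, -0.225, 0.002]
contact_force: [-0.4, -0.1, -0.4]
opening: 0.0854
t: 61.15
tool_pos: [0.4888, -0.1314, 0.348]
tool_rot: [3.133, -0.225, 0.0]
contact_force: [0.7, 0.6, -0.3]
opening: 0.0855
```

View pics/end.png

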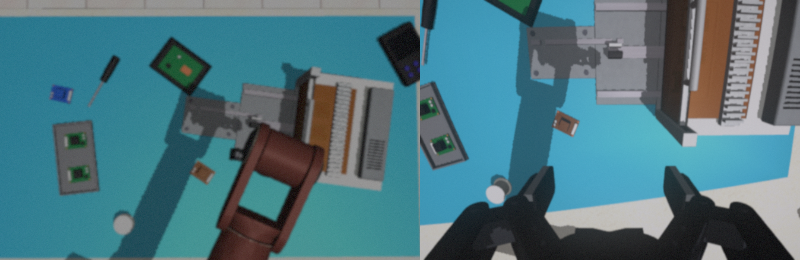

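```bash
python3 -c "
from station import ctrl
print(ctrl.finish_job())"
```

```text
the job is handed in; nothing more can be done
None
```

I ran the whole changeover and handed it in at about 61 s on the robot's clock; the hand-in gave no verdict. There were two cured boards and three fresh ones.

- **Sash:** I raised it until the arm met resistance, about 95 mm up by the wrist reading. At the end I lowered it until it stopped, at 0.176 m against 0.174 m when first gripped.
- **Shuttle:** I drew it 171 mm out and pushed it about 172 mm back, so it reached the stop both ways. After the last release the grip and tab measured about 27.5 mm across in the wrist picture (28 mm when the tab is out). I judged it latched from that and did not tug it to test the lock.
- **Boards:** Both cured boards show flat in the tote in the last pictures. The three fresh boards showed flat and side by side before I pushed the shuttle in. They were still in their row at the edge of a picture just after, and are now hidden in the closed chamber.
- **Other objects:** The handset shell, screwdriver and spool, and the blue and brown look-alikes, look unmoved by eye. I took no measurements of them.
- **Slips:** One move command was refused because I typed the wrong number of values, so the fingers shut once in the air above a cured board. The pick was repeated and no harm was done. I saw neither a knocked board nor a slackened grip.

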